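# Set up the specimen viewing table

### The arm

A 7-joint arm with a two-finger parallel gripper is mounted at the origin on the work surface. World frame = base frame: x ahead of the robot, y to its left, z up, the work surface at z = 0. Lengths are in m, angles in rad, forces in N, time in s.
With the tool pointing down it reaches from about 0.425 to 0.95 m from the base axis. Payload 16.7 kg.
Tool frame: the origin (TCP) lies at the very end of the fingers, on their centre line; the grasp point (between the pads) lies robot.pinch_z behind it (robot.pinch_z is the distance from the TCP to the grasp point, in m); z points along the fingers, y is the line along which they close (so a half turn about z gives the same grasp; the last joint's range is limited). The gripper opens to 94 mm and grips with 3 to 60 N. Pads are 16 mm wide; open, the fingers measure 119 mm over their backs; the gripper's body (75 mm by 177 mm) begins 78 mm behind the grasp point.
Start: joints at [1.101, 0.426, 0.074, 1.606, -0.034, 1.111, -0.067], TCP at [0.213, -0.641, 0.205] pointing down, gripper open.
Joint ranges: [-2.85, 2.85], [-0.5, 2.14], [-1.23, 1.37], [0.21, 2.46], [-1.02, 4.16], [0.16, 2.05], [-2.73, 2.73]. Speed limits (rad/s): [1.89, 1.89, 2.39, 2.39, 3.01, 3.01, 3.01].

### API

Orientations are given as a unit quaternion [x, y, z, w].
In Python, from workcell import robot gives the robot as it stands.
- The arm moves only by the tool servo_tool, never from a script. Its argument "targets" is a list that holds one entry, the list of rows, each a list of 4 numbers: the shift along the tool's x, y, z in mm, then the turn about the tool's z in degrees. A call has 1 to 12 rows; each row is the pose to reach, as a shift and turn from the pose commanded when the call began, along the tool's axes at that moment; what a row does not reach only later rows make up. A row lasts 1/8 s, in which the tool goes at most 62.5 mm and 10.7 degrees, less where a joint would pass 70% of its speed; a pose out of reach is approached as far as the arm can. A call with a gripper value outside its range is refused whole. "fingers" is the opening, from -1 (shut) to 1 (fully open), set as the call begins (left out, the last holds). The fingers move at their own pace and stop on an object; "squeeze" is the grip in N (left out, the last holds). Time passes only in rows, so rows that repeat a pose let the fingers close. It gives the time, the measured TCP pose, the force, the opening and the grip force at its end, in the units of the state.
- robot.read_state(): the state, without advancing time (a new reading comes with each control period).
- robot.snapshot(name): name is "scene" or "top" or "wrist"; returns a dict with "image" (384x512x3 uint8, red, green, blue), "z_map" (384x512 float32, m along the optical axis (not along the pixel's ray), 0 where there is no reading), "intrinsics" (3x3 intrinsics, pixels), "origin" and "rotation" of the camera in the world; the wrist camera has in their place "hand_eye" (4x4, takes a point from camera to tool coordinates, whose origin is the TCP and whose axes are the flange's). Camera axes: x right, y down, z forward; pixel columns grow to the right and rows downward; lengths in m; the calibration is good to about 2 mm. A picture is of the moment at which its call begins: read the wrist's pose just before it.
- robot.sign_off(): hands the job in; it is judged then, once.
Trained networks look in a picture, given as the dict that the camera call returned (one of the last four; its "shot" number tells which), for a name from the list of things; names that differ only in an ending like _2 or _b are one class to them, and where a whole thing is asked for, a point or a joint stands for the part that bears it (a point fixed in the world has none). Each returns a list of dicts, best first, with "p" (0 to 1); they miss things now and then, are a little off and sometimes report something else, mostly with a low value. They report only what shows in the picture. A call takes as long as a camera call. They do not tell look-alikes from the thing itself.
- robot.recognise(picture, query): "extent" ([left, top, right, bottom] in pixels, round what is visible of it).
- robot.landmark_of(picture, query): "location" ([row, column] in pixels: a listed point, or the origin of a listed thing).
The state is a dict: "t": time; "joint_positions": joint angles; "qvel": joint speeds; "joint_torque": joint torques, N m; "tcp_pos": TCP position; "eef_rot": TCP orientation; "ft_force": force on the tool from outside, world axes, zero at the start; "torque": the same for the moment, N m; "gripper_width": opening from 0.0 (shut) to 1.0 (fully open); "grip_force": force on a finger pad.
Only numpy, scipy, OpenCV 4.12 (cv2) and the standard library are available. Lean on these libraries where they do the work, as an engineer would, in place of code of your own. Each camera call takes 0.05 s, during which the arm holds its last target. There are 200 camera calls.

### The job

Get the viewing table ready for visitors: both magnifier headbands standing on the light box go over the bar of the rail stand, side by side, each hanging astride it, and every specimen tray on the table goes flat and whole onto the lit panel, moved only with the lifter slid under it (the gripper must not touch the trays). Once all the trays are on the panel, slide the dimmer fully on. Lay the lifter flat back on its mat, blade and foot both on it, and leave the other things where they are.

Things in the scene. Friction and masses are not known exactly. Their poses are not given: they have to be found in the camera images.
- tray_leaf: Specimen tray with a green leaf in a clear dish; may be absent. White plate 92 x 92 x 4 mm on two full-length black skids along its x axis, 10 mm wide, 14 mm high: a tunnel 72 wide, 14 high runs under it, open at both x ends. Orange stripes on top over the skids. Dish 72 across; tray 31 mm high, 80 g. Origin: centre of underside, z up
- tray_beetle: Specimen tray with a black beetle in a clear dish; may be absent. White plate 92 x 92 x 4 mm on two full-length black skids along its x axis, 10 mm wide, 14 mm high: a tunnel 72 wide, 14 high runs under it, open at both x ends. Orange stripes on top over the skids. Dish 72 across; tray 31 mm high, 80 g. Origin: centre of underside, z up
- tray_shell: Specimen tray with a brown shell in a clear dish; may be absent. White plate 92 x 92 x 4 mm on two full-length black skids along its x axis, 10 mm wide, 14 mm high: a tunnel 72 wide, 14 high runs under it, open at both x ends. Orange stripes on top over the skids. Dish 72 across; tray 31 mm high, 80 g. Origin: centre of underside, z up
- lifter: Spatula lifter, 150 g. Steel blade 90 (x) x 46 x 3 mm, tip edge (+x) turned up to 6 mm. Neck rises from x=-42 to x=-58 mm, 42 high; red handle along x from -126 to -54 mm, 18 wide, 36 to 62 mm above the blade's underside; 10 mm foot under it at x=-119 reaches blade level, so it stands level. Origin: centre of blade underside; x to the tip, z up
- lifter_grip (a point): Point in the red handle to grip, 80 mm behind the lifter's origin and 49 mm up; grip across the 18 mm width
- lifter_tip (a point): Middle of the blade's front edge, at the underside
- lifter_foot (a point): Bottom of the lifter's rear foot
- lifter_mat: The lifter's mat, fixed: grey with black border, 120 mm (x) x 260 mm (y) x 2 mm. Origin: centre of its underside
- lightbox: White light box, fixed: 150 mm (x) x 356 mm (y), pale yellow lit panel 140 x 340 mm on top, 40 mm above the table. A black fence 6 mm high runs along its back (+x) and both ends (+-y); the front (-x) is open. Origin: under the panel's centre, at table height
- rail: Steel stand, fixed: a bar of 14 mm diameter and 220 mm length along its y axis on two posts, bar's centre line 150 mm above the table. Origin: on the table under the bar's middle
- rail_mid (a point): Middle of the bar, on its centre line
- dimmer (a joint): Position of the light's red slide dimmer: 0 m = off, 0.060 m = fully on; slides along the base's +y towards the yellow mark; stays where left; about 2 N
- dimmer_knob (a point): Centre of the red dimmer knob: 26 mm (x) x 16 mm (y, its sliding direction) x 20 mm high, on a white track 12 mm high; knob top 32 mm above the table
- dimmer_base: White dimmer track, fixed, 44 mm (x) x 105 mm (y) x 12 mm. Origin: centre of its underside; the knob slides to its +y
- headband_blue: Magnifier headband, 120 g: stiff blue inverted U on two black temple pads. U in its y-z plane, 152 mm wide (y), 112 mm between pads; pads 50 mm (x) x 20 x 28 mm; band 22 mm wide in x. Black loupe housing on the crown, 24 mm (x) x 40 mm (y), from 102 to 134 mm high: grip it across x. Origin: between the pads at their undersides, z up.
- headband_blue_crown (a point): Middle of that crown's underside, 96 mm above the headband's origin; rests on the bar when hung
- headband_green: Magnifier headband, 120 g: stiff green inverted U on two black temple pads. U in its y-z plane, 152 mm wide (y), 112 mm between pads; pads 50 mm (x) x 20 x 28 mm; band 22 mm wide in x. Black loupe housing on the crown, 24 mm (x) x 40 mm (y), from 102 to 134 mm high: grip it across x. Origin: between the pads at their undersides, z up.
- headband_green_crown (a point): Middle of that crown's underside, 96 mm above the headband's origin; rests on the bar when hung
- spray: Blue spray bottle, 52 mm diameter, 130 mm high; bystander, leave in place. Origin: centre of its underside
- dropper: Amber dropper bottle, 36 mm diameter, 60 mm high; bystander, leave in place. Origin: centre of its underside
- dish_spare: Empty clear dish, 90 mm diameter, 16 mm high; bystander, leave in place. Origin: centre of its underside
- dish_spare2: Empty clear dish, 90 mm diameter, 16 mm high; bystander, leave in place. Origin: centre of its underside
- fossil: Brown fossil, 74 mm diameter, 28 mm high; bystander, leave in place. Origin: centre of its underside
- magnifier: Black hand lens lying flat, 48 mm disc with a handle to its -x, 106 mm long, 10 mm high; bystander, leave in place. Origin: centre of its underside
Things that resemble listed ones, but are neither listed nor needed, are in the scene too. What is shaped like the dimmer_base but green or purple is not meant.

How it is judged:
On the way, in this order (a step that is already met when the one before it is completed fails the run):
1. every tray present rests flat on the lit panel of the light box (x of tray_leaf in the frame of lightbox between -0.024 and 0.024 m and y of tray_leaf in the frame of lightbox between -0.126 and 0.126 m and z of tray_leaf in the frame of lightbox between 0.035 and 0.045 m and angle between each of tray_leaf, tray_beetle, tray_shell's own z axis and vertical below 0.06 rad and linear speed of each of tray_leaf, tray_beetle, tray_shell below 0.02 m/s and x of tray_beetle in the frame of lightbox between -0.024 and 0.024 m and y of tray_beetle in the frame of lightbox between -0.126 and 0.126 m and z of tray_beetle in the frame of lightbox between 0.035 and 0.045 m and x of tray_shell in the frame of lightbox between -0.024 and 0.024 m and y of tray_shell in the frame of lightbox between -0.126 and 0.126 m and z of tray_shell in the frame of lightbox between 0.035 and 0.045 m), for 0.2 s.
2. then the dimmer is slid fully on (value of joint dimmer above 0.054 m), for 0.2 s.
At the end, for the whole second after the job is handed in: Every tray lies level and still on the lit panel (centre within 24 mm of its middle in depth, 126 mm along); headbands hang still astride the bar (30 mm across, 95 mm along, tilt 0.4, turn 0.5 rad); lifter flat, tip and foot on its mat; dimmer within 6 mm of fully on (all of step 1 and x of headband_blue_crown in the frame of rail_mid between -0.03 and 0.03 m and y of headband_blue_crown in the frame of rail_mid between -0.095 and 0.095 m and z of headband_blue_crown in the frame of rail_mid between -0.005 and 0.022 m and angle between each of headband_blue, headband_green's own z axis and vertical below 0.4 rad and angle between the x axis of each of headband_blue, headband_green and the y axis of rail, either way round below 0.5 rad and linear speed of each of headband_blue, headband_green below 0.03 m/s and angular speed of each of headband_blue, headband_green below 0.4 rad/s and x of headband_green_crown in the frame of rail_mid between -0.03 and 0.03 m and y of headband_green_crown in the frame of rail_mid between -0.095 and 0.095 m and z of headband_green_crown in the frame of rail_mid between -0.005 and 0.022 m and x of lifter_tip in the frame of lifter_mat between -0.058 and 0.058 m and y of lifter_tip in the frame of lifter_mat between -0.129 and 0.129 m and z of lifter_tip in the frame of lifter_mat between -0.003 and 0.008 m and x of lifter_foot in the frame of lifter_mat between -0.058 and 0.058 m and y of lifter_foot in the frame of lifter_mat between -0.129 and 0.129 m and z of lifter_foot in the frame of lifter_mat between -0.003 and 0.008 m and angle between lifter's own z axis and vertical below 0.1 rad and linear speed of lifter below 0.02 m/s and value of joint dimmer above 0.054 m); the robot touches nothing.
It fails at once if the gripper touches a tray (over 1 N) (contact force between any of the fingers, the arm and tray_leaf above 1 N or contact force between any of the fingers, the arm and tray_beetle above 1 N or contact force between any of the fingers, the arm and tray_shell above 1 N).
It fails at once if a bystander is moved by more than 30 mm (distance of any of spray, dropper, dish_spare, dish_spare2, fossil, magnifier from where it was at the start of the episode above 0.03 m).
Of tray_leaf, tray_beetle, tray_shell only 2 to 3 are there at a start; the rules pass over those that are not, and their reading is None.
At some moment in a run one of tray_leaf, tray_beetle, tray_shell, lifter may be knocked a few centimetres aside while the robot is not near it.
It also fails if it takes over 210 s, if anything falls off the work surface, if the arm or the gripper's body presses on something with over 40 N, if the wrist force passes 120 N, or if a joint passes its speed limit or range.

## Working session

There is one attempt and no reset: what is moved stays moved. The work goes in short steps, Python scripts to look and compute and a tool call to move; the robot and the scene stay as the last step left them, time stands still between calls to the robot, and variables do not carry over. Pictures are saved under pics/ and viewed, at most 14 in all, crops included, and the job is handed in when it is done.

Besides the shell and the picture viewer there is one more tool, called after "Call:" in YAML: its name, and indented under it one key for each argument. servo_tool: Moves the arm, as the interface text tells. Its arguments: {"type":"object","properties":{"targets":{"type":"array"},"fingers":{"type":"number"},"squeeze":{"type":"number"}},"required":["targets"]}

```bash
ls; mkdir -p pics; cat > h.py <<'E'
import numpy as np, cv2
from workcell import robot
from scipy.spatial.transform import Rotation as R
def snap(n):
    s=robot.read_state(); p=robot.snapshot(n)
    if 'hand_eye' in p:
        T=np.eye(4);T[:3,:3]=R.from_quat(s['eef_rot']).as_matrix();T[:3,3]=s['tcp_pos']
        p['T']=T@np.array(p['hand_eye'])
    else:
        T=np.eye(4);T[:3,:3]=np.array(p['rotation']);T[:3,3]=p['origin'];p['T']=T
    return p
def cloud(p):
    K=np.array(p['intrinsics']);z=p['z_map'];v,u=np.mgrid[:z.shape[0],:z.shape[1]]
    c=np.stack([(u-K[0,2])/K[0,0]*z,(v-K[1,2])/K[1,1]*z,z],-1)
    w=c@p['T'][:3,:3].T+p['T'][:3,3]; w[z==0]=np.nan; return w
def save(p,n,s=1.5):
    cv2.imwrite('pics/'+n,cv2.resize(p['image'][:,:,::-1],None,fx=s,fy=s))
def st():
    s=robot.read_state();print('t',round(s['t'],2),'tcp',np.round(s['tcp_pos'],4),'rot\n',np.round(R.from_quat(s['eef_rot']).as_matrix(),3),'j',np.round(s['joint_positions'],2),'w',s['gripper_width'],s['grip_force'],'F',np.round(s['ft_force'],1))
E
python3 - <<'E'
from h import *
st();print(robot.pinch_z)
for n in ['top','scene']:
    p=snap(n);save(p,n+'1.png');print(n,p['T'],p['intrinsics'])
    np.savez('pics/'+n+'1.npz',w=cloud(p),im=p['image'])
    for q in ['tray_leaf','tray_beetle','tray_shell','lifter','lifter_grip','lifter_tip','lifter_foot','lifter_mat','lightbox','rail','dimmer_base','dimmer_knob','headband_blue_crown','headband_green_crown','headband_blue','headband_green']:
        l=robot.landmark_of(p,q)[:3];w=cloud(p)
        print(q,[(round(d['p'],2),np.round(d['location'],0).tolist(),np.round(w[int(np.clip(d['location'][0],0,383)),int(np.clip(d['location'][1],0,511))],3).tolist()) for d in l])
E
```

```text
pics
t 0.0 tcp [ 0.2127 -0.6402  0.2048] rot
 [[ 0.949  0.315 -0.   ]
 [ 0.315 -0.949  0.001]
 [-0.    -0.001 -1.   ]] j [ 1.1   0.43  0.07  1.61 -0.03  1.11 -0.07] w 0.9992147770309285 0.0 F [-0.  -0.4 -0.1]
0.0188Traceback (most recent call last):
  File "<stdin>", line 4, in <module>
  File "h.py", line 10, in snap
    T=np.eye(4);T[:3,:3]=np.array(p['rotation']);T[:3,3]=p['origin'];p['T']=T
                ~^^^^^^^
ValueError: could not broadcast input array from shape (4,) into shape (3,3)
```

```bash
sed -i "s/np.array(p\['rotation'\])/R.from_quat(p['rotation']).as_matrix()/" h.py
python3 - <<'E'
from h import *
for n in ['top','scene']:
    p=snap(n);save(p,n+'1.png');print(n,np.round(p['T'],3).tolist(),np.round(p['intrinsics'],1).tolist())
    w=cloud(p)
    np.savez('pics/'+n+'1.npz',w=w,im=p['image'])
    for q in ['tray_leaf','tray_beetle','tray_shell','lifter','lifter_grip','lifter_tip','lifter_foot','lifter_mat','lightbox','rail','dimmer_base','dimmer_knob','headband_blue_crown','headband_green_crown']:
        l=robot.landmark_of(p,q)[:3]
        print(q,[(round(d['p'],2),np.round(d['location'],0).tolist(),np.round(w[int(np.clip(d['location'][0],0,383)),int(np.clip(d['location'][1],0,511))],3).tolist()) for d in l])
E
```

```text
top [[-0.002, -0.979, 0.202, 0.301], [-1.0, 0.003, 0.004, 0.062], [-0.004, -0.202, -0.979, 1.291], [0.0, 0.0, 0.0, 1.0]] [[401.9, 0.0, 252.8], [0.0, 401.9, 188.9], [0.0, 0.0, 1.0]]
tray_leaf [(0.73, [169.0, 322.0], [0.627, -0.158, 0.025])]
tray_beetle [(0.67, [190.0, 361.0], [0.559, -0.276, 0.032])]
tray_shell [(0.79, [203.0, 406.0], [0.512, -0.414, 0.036])]
lifter [(0.76, [218.0, 294.0], [0.47, -0.062, 0.005])]
lifter_grip [(0.92, [222.0, 274.0], [0.452, 0.004, 0.049]), (0.23, [204.0, 405.0], [0.512, -0.414, 0.036])]
lifter_tip [(0.93, [219.0, 309.0], [0.469, -0.11, 0.007])]
lifter_foot [(0.72, [170.0, 134.0], [0.621, 0.446, 0.057])]
lifter_mat [(0.58, [224.0, 284.0], [0.454, -0.03, 0.004])]
lightbox [(0.89, [168.0, 229.0], [0.63, 0.146, 0.045]), (0.26, [151.0, 252.0], [0.644, 0.068, 0.17])]
rail [(0.65, [173.0, 203.0], [0.614, 0.226, 0.041])]
dimmer_base [(0.97, [245.0, 96.0], [0.388, 0.563, 0.014]), (0.67, [231.0, 222.0], [0.428, 0.169, 0.009]), (0.61, [287.0, 149.0], [0.258, 0.393, 0.01])]
dimmer_knob [(0.62, [165.0, 201.0], [0.609, 0.217, 0.158]), (0.54, [234.0, 231.0], [0.417, 
[... 1170 characters left out ...]
0.002])]
lightbox [(0.62, [211.0, 297.0], [0.649, 0.119, 0.038]), (0.31, [215.0, 350.0], [0.776, 0.228, 0.015]), (0.24, [267.0, 329.0], [0.822, 0.009, 0.027])]
rail [(0.18, [190.0, 305.0], [0.644, 0.161, 0.092])]
dimmer_base [(0.59, [186.0, 251.0], [0.445, 0.15, 0.006]), (0.53, [141.0, 252.0], [0.272, 0.367, 0.009])]
dimmer_knob [(0.61, [178.0, 242.0], [0.41, 0.145, 0.031]), (0.38, [138.0, 244.0], [0.248, 0.346, 0.019]), (0.35, [130.0, 297.0], [0.38, 0.531, 0.018])]
headband_blue_crown [(0.89, [167.0, 312.0], [0.633, 0.207, 0.147]), (0.18, [189.0, 306.0], [0.646, 0.163, 0.096])]
headband_green_crown [(0.8, [201.0, 292.0], [0.663, 0.049, 0.14]), (0.24, [205.0, 226.0], [0.471, -0.005, 0.049])]
```

View pics/top1.png

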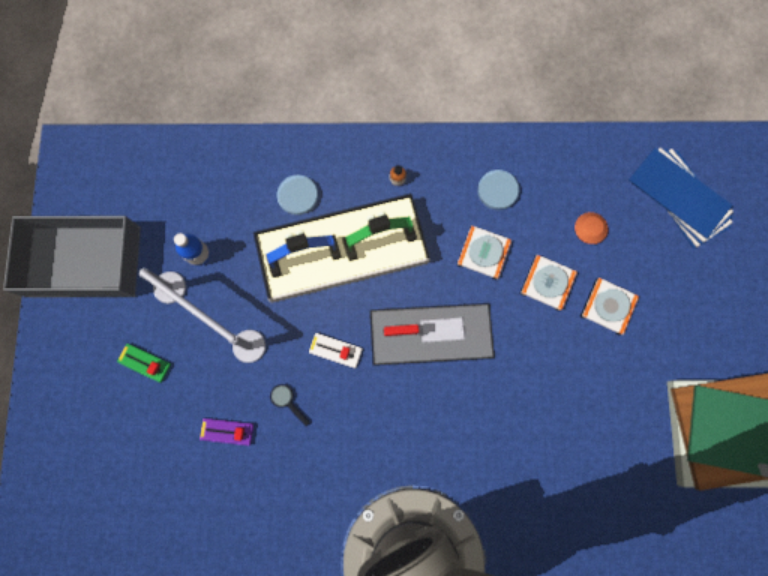

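View pics/scene1.png

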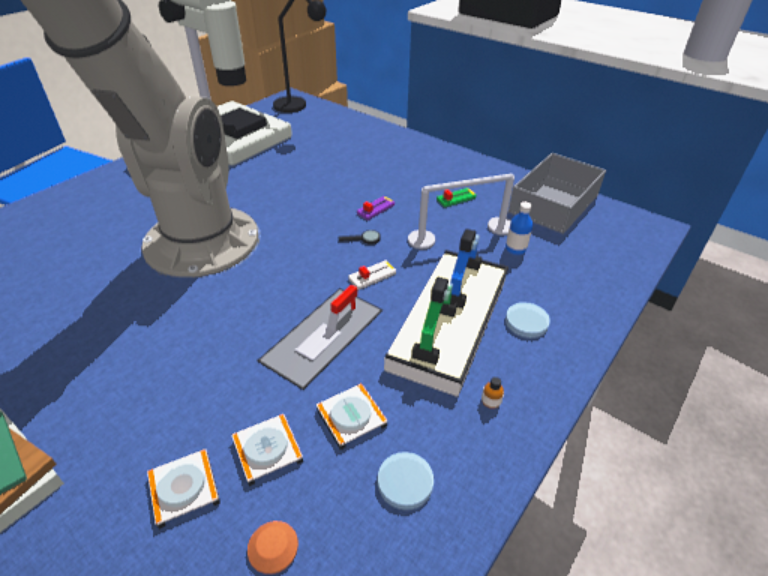

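The top view shows shell, beetle and leaf trays at about (610,305), (549,282) and (485,252). The lifter is on its mat at (430,330), and both headbands are on the light box around (300,250) and (380,230). The rail bar runs from (147,272) to (240,345), and the white dimmer is at (335,350) with its yellow end to the left (+y). Next I'll measure these from the depth clouds.

```bash
python3 - <<'E'
from h import *
for n in ['top','scene']:
    d=np.load('pics/%s1.npz'%n);w=d['w'];im=d['im'];hsv=cv2.cvtColor(im,cv2.COLOR_RGB2HSV);H,S,V=[hsv[...,i].astype(int) for i in range(3)]
    x,y,z=w[...,0],w[...,1],w[...,2]
    def rep(name,m,k=3):
        P=w[m]
        if len(P)<5: print(n,name,len(P));return
        r=cv2.minAreaRect((P[:,:2]*1000).astype(np.float32)); print(n,name,len(P),'med',np.round(np.median(P,0),3),'z',np.round(np.percentile(P[:,2],[2,98]),3),'rect',np.round(r[0],0),np.round(r[1],0),round(r[2],1))
        q=P[:,:2]-P[:,:2].mean(0); e,vv=np.linalg.eigh(q.T@q); print('   yaw axis',round(np.degrees(np.arctan2(vv[1,1],vv[0,1])),1))
    box=lambda a,b,c,dd:(x>a)&(x<b)&(y>c)&(y<dd)
    rep('panel',box(.5,.8,-.1,.35)&(abs(z-.04)<.012)&(S<70)&(V>120))
    rep('housingB',box(.5,.75,.13,.32)&(z>.155)&(z<.19))
    rep('housingG',box(.5,.75,-.05,.13)&(z>.155)&(z<.19))
    rep('bandB',box(.5,.75,-.05,.35)&(z>.06)&(z<.145)&(H>105)&(H<125)&(S>150))
    rep('bandG',box(.5,.75,-.05,.35)&(z>.06)&(z<.145)&(H>45)&(H<85)&(S>120))
    rep('bar',box(.3,.7,.3,.75)&(z>.142)&(z<.175))
    rep('spray',box(.5,.7,.36,.6)&(z>.03)&(z<.14)&(H>100)&(H<125)&(S>120))
    rep('spraytop',box(.5,.7,.36,.6)&(z>.11)&(z<.14))
    rep('mat',box(.35,.55,-.2,.15)&(z<.012)&(S<50)&(V<150)&(V>60))
    rep('handle',box(.35,.55,-.2,.1)&(z>.03)&((H<8)|(H>172))&(S>150))
    rep('blade',box(.35,.55,-.2,.1)&(z<.015)&(S<50)&(V>165))
    rep('dimknob',box(.35,.5,.08,.25)&(z>.015)&((H<8)|(H>172))&(S>150))
    rep('dimbase',box(.35,.5,.08,.25)&(z>.005)&(z<.02)&(V>150))
    rep('orange',box(.45,.7,-.52,-.08)&(H>5)&(H<22)&(S>150)&(z<.027))
    for nm,c in dict(leaf=(.627,-.158),beetle=(.559,-.276),shell=(.512,-.414)).items():
        near=(np.hypot(x-c[0],y-c[1])<.075)
        rep(nm,near&(z>.01)&(z<.04));rep(nm+'o',near&(H>5)&(H<22)&(S>150)&(z<.027))
E
```

```text
top panel 3473 med [0.625 0.149 0.04 ] z [0.033 0.045] rect [640. 150.] [146. 350.] 14.4
   yaw axis 104.4
top housingB 154 med [0.617 0.227 0.172] z [0.157 0.177] rect [621. 229.] [32. 40.] 18.9
   yaw axis 113.8
top housingG 158 med [0.655 0.068 0.172] z [0.156 0.177] rect [658.  69.] [33. 40.] 17.2
   yaw axis 101.6
top bandB 118 med [0.605 0.265 0.12 ] z [0.082 0.141] rect [617. 227.] [ 20. 136.] 17.3
   yaw axis 107.0
top bandG 161 med [0.644 0.098 0.125] z [0.103 0.141] rect [653.  68.] [ 20. 137.] 18.0
   yaw axis 108.2
top bar 399 med [0.495 0.433 0.155] z [0.149 0.16 ] rect [496. 436.] [234.  17.] 54.4
   yaw axis 54.3
top spray 183 med [0.624 0.456 0.087] z [0.064 0.105] rect [630. 462.] [41. 51.] 51.7
   yaw axis 139.6
top spraytop 72 med [0.631 0.466 0.129] z [0.113 0.135] rect [601. 497.] [ 24. 113.] 47.0
   yaw axis 141.7
top mat 2319 med [ 0.447 -0.039  0.002] z [-0.003  0.008] rect [455. -19.] [118. 310.] 3.5
   yaw axis 93.9
top handle 130 med [0.457 0.023 0.063] z [0.046 0.068] rect [458.  23.] [16. 69.] 4.2
   yaw axis 94.4
top blade 361 med [ 0.463 -0.072  0.005] 
[... 2531 characters left out ...]
3. 217.] 66.7
   yaw axis 83.5
scene leaf 1089 med [ 0.643 -0.171  0.022] z [0.013 0.032] rect [ 637. -164.] [94. 95.] 69.2
   yaw axis -139.9
scene leafo 144 med [ 0.637 -0.191  0.017] z [0.015 0.02 ] rect [ 637. -164.] [91. 87.] 70.3
   yaw axis 68.4
scene beetle 1204 med [ 0.575 -0.304  0.027] z [0.014 0.032] rect [ 568. -300.] [92. 94.] 66.1
   yaw axis -157.0
scene beetleo 152 med [ 0.566 -0.278  0.018] z [0.015 0.02 ] rect [ 568. -300.] [89. 87.] 65.7
   yaw axis 57.8
scene shell 1520 med [ 0.524 -0.432  0.023] z [0.014 0.032] rect [ 517. -429.] [92. 94.] 64.0
   yaw axis 63.2
scene shello 214 med [ 0.517 -0.449  0.018] z [0.015 0.021] rect [ 516. -429.] [89. 89.] 63.8
   yaw axis 63.5
```

```bash
cat >> h.py <<'E'
def cur():
    s=robot.read_state();M=R.from_quat(s['eef_rot']).as_matrix()
    return (*s['tcp_pos'],np.degrees(np.arctan2(M[1,1],M[0,1])))
def plan(*poses):
    """poses: (x,y,z,yaw of tool y in deg); prints each leg in the tool frame of the previous pose (tool z down)"""
    a=cur();print('t %.1f cur'%robot.read_state()['t'],np.round(a,4))
    for b in poses:
        t=np.radians(a[3]);yv=np.array([np.cos(t),np.sin(t)]);xv=np.array([-np.sin(t),np.cos(t)])
        d=np.array(b[:2])-a[:2]; dy=(b[3]-a[3]+180)%360-180
        print('  leg mm/deg',np.round([d@xv*1e3,d@yv*1e3,(a[2]-b[2])*1e3,-dy],1).tolist()); a=b
E
python3 -c "
from h import *
plan((.622,.228,.26,17),(.622,.228,.145,17))"
```

```text
t 1.6 cur [  0.2128  -0.6405   0.2055 -71.6217]
  leg mm/deg [662.1, -695.2, -54.5, -88.6]
  leg mm/deg [0.0, 0.0, 115.0, 0.0]
```

Call:
servo_tool:
  targets:
    - [[30, -31, -27, -5], [66, -70, -55, -10], [116, -122, -55, -16], [166, -174, -55, -22], [216, -226, -55, -30], [266, -278, -55, -36], [316, -330, -55, -42], [331, -348, -55, -44], [331, -348, -55, -44]]
  fingers: 0.5

```text
t: 2.68
tcp_pos: [0.4187, -0.2023, 0.2609]
eef_rot: [0.854, 0.52, 0.0, 0.0]
ft_force: [0.1, -2.1, -0.2]
gripper_width: 0.748
grip_force: 0.0
```

```bash
python3 -c "
from h import *
st()
plan((.622,.228,.26,17),(.622,.228,.145,17))"
```

```text
t 2.67 tcp [ 0.4187 -0.2023  0.2609] rot
 [[ 0.458  0.889  0.001]
 [ 0.889 -0.458 -0.   ]
 [ 0.     0.001 -1.   ]] j [ 0.64  0.04 -0.34  1.97  0.02  1.13 -0.18] w 0.7484204374526605 0.0 F [ 0.1 -2.1 -0.2]
t 2.7 cur [  0.4187  -0.2023   0.2609 -27.2743]
  leg mm/deg [475.6, -16.5, 0.9, -44.3]
  leg mm/deg [0.0, 0.0, 115.0, 0.0]
```

Call:
servo_tool:
  targets:
    - [[40, -2, 1, -5], [85, -3, 1, -10], [135, -5, 1, -16], [185, -7, 1, -21], [235, -9, 1, -26], [285, -11, 1, -31], [335, -13, 1, -36], [385, -15, 1, -41], [430, -16, 1, -44], [465, -17, 1, -44], [476, -17, 1, -44], [476, -17, 1, -44]]

```text
t: 4.18
tcp_pos: [0.623, 0.2232, 0.259]
eef_rot: [0.599, 0.801, -0.0, -0.0]
ft_force: [-1.4, -0.2, -0.2]
gripper_width: 0.749
grip_force: 0.0
```

```bash
cat >> h.py <<'E'
def rect(P):
    r=cv2.minAreaRect((P[:,:2]*1000).astype(np.float32));return np.round(r[0],1),np.round(r[1],1),round(r[2],1),len(P)
E
python3 -c "
from h import *
p=snap('wrist');save(p,'w1.png',1.2);w=cloud(p)
P=w[(w[...,2]>.155)&(w[...,2]<.19)]
print(np.nanpercentile(w[...,2],[1,99]))
for sgn in (-1,1):
  Q=P[(P[:,1]-.15)*sgn>0]
  if len(Q)>9: print(rect(Q),np.median(Q,0))
plan((.622,.228,.145,17))"
```

```text
[-0.74899075  0.38244938]
(array([657.6,  68.5]), array([31. , 40.3]), 16.3, 238) [0.65616874 0.05794043 0.17391593]
(array([621.6, 227.9]), array([31.8, 39.9]), 15.8, 1493) [0.6200378  0.22973068 0.17488341]
t 4.2 cur [ 0.6229  0.2225  0.2593 16.3218]
  leg mm/deg [5.6, 0.7, 114.3, -0.7]
```

View pics/w1.png

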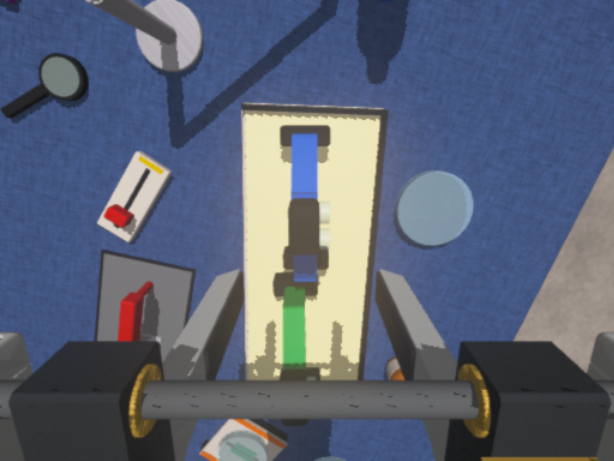

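The wrist view shows the blue headband with its housing at about (304,228) and lens stubs on its +x side. The green one is at (294,330), and the dimmer (135,195) and mat (140,300) are to the left. I'll grip the blue housing.

Call:
servo_tool:
  targets:
    - [[3, -1, 25, -1], [5, -2, 60, -1], [5, -2, 90, -1], [5, -2, 108, -1], [5, -2, 114, -1], [5, -2, 114, -1], [5, -2, 114, -1]]

```text
t: 5.1
tcp_pos: [0.6201, 0.2281, 0.1466]
eef_rot: [0.592, 0.806, 0.001, 0.0]
ft_force: [0.3, -0.6, -0.1]
gripper_width: 0.749
grip_force: 0.0
```

Call:
servo_tool:
  targets:
    - [[0, 0, 0, 0], [0, 0, 0, 0], [0, 0, 0, 0], [0, 0, 0, 0], [0, 0, 0, 0], [0, 0, 0, 0]]
  fingers: -1
  squeeze: 25

```text
t: 5.85
tcp_pos: [0.6195, 0.2279, 0.1454]
eef_rot: [0.592, 0.806, -0.0, -0.0]
ft_force: [0.1, -0.5, -1.0]
gripper_width: 0.253
grip_force: 25.0
```

Call:
servo_tool:
  targets:
    - [[0, 0, -5, 0], [0, 0, -25, 0], [0, 0, -60, 0], [0, 0, -100, 0], [0, 0, -140, 0], [0, 0, -165, 0], [0, 0, -165, 0]]

```text
t: 6.72
tcp_pos: [0.6201, 0.2286, 0.3138]
eef_rot: [0.592, 0.806, 0.002, 0.001]
ft_force: [-0.2, -0.2, -2.5]
gripper_width: 0.257
grip_force: 25.0
```

```bash
python3 -c "
from h import *
st()
import numpy as np
c=np.array([.497,.4335]);u=np.array([np.cos(np.radians(54.2)),np.sin(np.radians(54.2))])
a=c+.033*u;b=c-.05*u;print(a,b)
plan((*a,.31,54.2),(*a,.26,54.2))"
```

```text
t 6.72 tcp [0.6201 0.2286 0.3138] rot
 [[-0.299  0.954  0.004]
 [ 0.954  0.299  0.002]
 [ 0.     0.004 -1.   ]] j [ 0.04  0.4  -0.67  1.47  0.25  1.35 -0.35] w 0.2574255696586474 24.977940022945404 F [-0.2 -0.2 -2.5]
[0.5163036  0.46026511] [0.46775212 0.39294681]
t 6.7 cur [ 0.6201  0.2286  0.3138 17.3849]
  leg mm/deg [252.1, -29.9, 3.8, -36.8]
  leg mm/deg [0.0, 0.0, 50.0, -0.0]
```

Call:
servo_tool:
  targets:
    - [[15, -2, 0, -3], [42, -5, 2, -7], [75, -9, 4, -12], [110, -13, 4, -17], [145, -17, 4, -23], [180, -21, 4, -29], [210, -25, 4, -33], [235, -28, 4, -36], [248, -30, 4, -37], [252, -30, 4, -37], [252, -30, 4, -37], [252, -30, 4, -37]]

```text
t: 8.22
tcp_pos: [0.5164, 0.4586, 0.3066]
eef_rot: [0.307, 0.952, -0.0, 0.0]
ft_force: [-0.2, -0.1, -0.2]
gripper_width: 0.256
grip_force: 25.0
```

```bash
python3 -c "
from h import *
plan((.5163,.4603,.17,54.2))
p=snap('top');w=cloud(p);q=w[(w[...,2]>.142)&(w[...,2]<.163)&(w[...,0]<.62)&(w[...,1]>.3)&(w[...,1]<.6)];print(rect(q))"
```

```text
t 8.2 cur [ 0.5164  0.4586  0.3066 54.282 ]
  leg mm/deg [1.1, 1.4, 136.6, 0.1]
(array([0., 0.]), array([0., 0.]), 0.0, 0)
```

Call:
servo_tool:
  targets:
    - [[1, 1, 15, 0], [1, 1, 40, 0], [1, 1, 70, 0], [1, 1, 95, 0], [1, 1, 115, 0], [1, 1, 128, 0], [1, 1, 134, 0], [1, 1, 138, 0], [1, 1, 140, 0], [1, 1, 140, 0]]

```text
t: 9.52
tcp_pos: [0.5155, 0.461, 0.1668]
eef_rot: [0.306, 0.952, 0.0, 0.0]
ft_force: [0.4, 0.4, -0.6]
gripper_width: 0.253
grip_force: 25.0
```

```bash
python3 -c "
from h import *
st();p=snap('scene');save(p,'s2.png')"
```

```text
t 9.53 tcp [0.5155 0.461  0.1668] rot
 [[-0.813  0.582  0.   ]
 [ 0.582  0.813  0.   ]
 [-0.     0.    -1.   ]] j [-0.28  0.61 -0.8   1.56  0.46  1.17 -0.22] w 0.2532894050020376 24.978028535842896 F [ 0.4  0.4 -0.6]
```

View pics/s2.png

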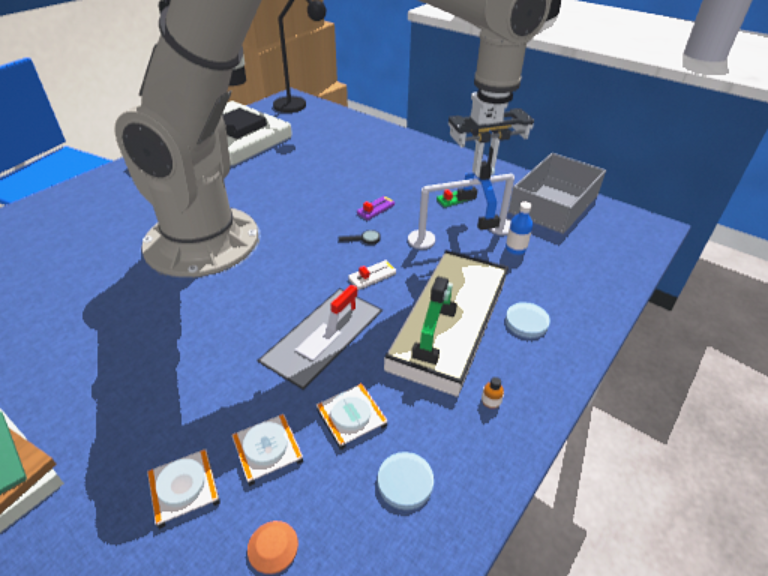

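The blue headband sits astride the bar at about (487,190), clear of the spray bottle. I'll release it and go for the green one.

Call:
servo_tool:
  targets:
    - [[0, 0, 1, 0], [0, 0, 1, 0], [0, 0, 1, 0], [0, 0, 1, 0], [0, 0, 1, 0]]
  fingers: 0.1

```text
t: 10.2
tcp_pos: [0.5154, 0.4609, 0.1656]
eef_rot: [0.306, 0.952, 0.0, 0.0]
ft_force: [-0.3, -0.9, -0.4]
gripper_width: 0.551
grip_force: 0.0
```

Call:
servo_tool:
  targets:
    - [[0, 0, -4, 0], [0, 0, -20, 0], [0, 0, -50, 0], [0, 0, -80, 0], [0, 0, -110, 0], [0, 0, -110, 0], [0, 0, -110, 0]]

```text
t: 11.08
tcp_pos: [0.5153, 0.4607, 0.2757]
eef_rot: [0.306, 0.952, 0.0, 0.0]
ft_force: [0.3, 0.8, -0.7]
gripper_width: 0.553
grip_force: 0.0
```

```bash
python3 -c "
from h import *
p=snap('wrist');w=cloud(p)
q=w[(w[...,2]>.185)&(w[...,2]<.215)&(w[...,1]>.3)];print(rect(q),np.median(q,0))
plan((.655,.067,.27,17.5),(.655,.067,.145,17.5))"
```

```text
(array([518.8, 463.7]), array([31.7, 38.6]), 53.9, 1405) [0.51663767 0.46369841 0.19604171]
t 11.1 cur [ 0.5153  0.4606  0.2752 54.3785]
  leg mm/deg [-342.8, -238.6, 5.2, 36.9]
  leg mm/deg [0.0, 0.0, 125.0, -0.0]
```

Call:
servo_tool:
  targets:
    - [[-20, -14, 0, 3], [-57, -40, 2, 7], [-97, -67, 5, 12], [-137, -95, 5, 17], [-177, -123, 5, 22], [-217, -151, 5, 27], [-257, -179, 5, 32], [-290, -202, 5, 35], [-320, -223, 5, 37], [-338, -235, 5, 37], [-343, -239, 5, 37], [-343, -239, 5, 37]]

```text
t: 12.62
tcp_pos: [0.6547, 0.0675, 0.2704]
eef_rot: [0.592, 0.806, 0.0, -0.0]
ft_force: [0.9, -0.4, 0.5]
gripper_width: 0.548
grip_force: 0.0
```

```bash
python3 -c "
from h import *
p=snap('wrist');w=cloud(p)
q=w[(w[...,2]>.155)&(w[...,2]<.19)&(w[...,1]<.3)&(w[...,0]>.5)];print(rect(q),np.median(q,0))
plan((.655,.067,.145,17.5))"
```

```text
(array([658.4,  67.9]), array([31.9, 40. ]), 18.2, 1369) [0.65693159 0.06963556 0.17500991]
t 12.7 cur [ 0.6546  0.0682  0.2705 17.4681]
  leg mm/deg [-1.3, 0.0, 125.5, -0.0]
```

Call:
servo_tool:
  targets:
    - [[-1, 0, 25, -1], [-1, 0, 65, -1], [-1, 0, 100, -1], [-1, 0, 118, -1], [-1, 0, 125, -1], [-1, 0, 125, -1], [-1, 0, 125, -1]]

```text
t: 13.55
tcp_pos: [0.6559, 0.0661, 0.1467]
eef_rot: [0.585, 0.811, 0.001, 0.001]
ft_force: [0.7, 0.7, 0.4]
gripper_width: 0.548
grip_force: 0.0
```

Call:
servo_tool:
  targets:
    - [[0, 0, 0, 0], [0, 0, 0, 0], [0, 0, 0, 0], [0, 0, 0, 0], [0, 0, 0, 0]]
  fingers: -1

```text
t: 14.18
tcp_pos: [0.6554, 0.0658, 0.1456]
eef_rot: [0.585, 0.811, 0.0, 0.0]
ft_force: [-0.2, -0.9, 2.3]
gripper_width: 0.251
grip_force: 25.0
```

Call:
servo_tool:
  targets:
    - [[0, 0, -5, 0], [0, 0, -25, 0], [0, 0, -60, 0], [0, 0, -100, 0], [0, 0, -140, 0], [0, 0, -165, 0], [0, 0, -165, 0], [0, 0, -165, 0]]

```text
t: 15.18
tcp_pos: [0.655, 0.0657, 0.3102]
eef_rot: [0.585, 0.811, -0.0, -0.0]
ft_force: [0.5, -0.6, -2.0]
gripper_width: 0.255
grip_force: 25.0
```

Call:
servo_tool:
  targets:
    - [[22, -5, 0, -4], [60, -13, 0, -9], [100, -22, 0, -14], [140, -31, 0, -19], [180, -40, 0, -24], [220, -48, 0, -29], [260, -57, 0, -33], [300, -66, 0, -36], [335, -73, 0, -36], [358, -79, 0, -36], [367, -80, 0, -36], [367, -80, 0, -36]]

```text
t: 16.68
tcp_pos: [0.4632, 0.3895, 0.3105]
eef_rot: [0.305, 0.952, 0.0, 0.0]
ft_force: [0.4, -0.2, -1.3]
gripper_width: 0.254
grip_force: 25.0
```

```bash
python3 -c "
from h import *
st();plan((.4678,.3929,.167,54.2))"
```

```text
t 16.68 tcp [0.4632 0.3895 0.3105] rot
 [[-0.814  0.581  0.   ]
 [ 0.581  0.814  0.   ]
 [-0.     0.    -1.   ]] j [-0.12  0.35 -0.89  1.59  0.28  1.33 -0.09] w 0.2538505116885497 24.97550904750824 F [ 0.4 -0.2 -1.3]
t 16.7 cur [ 0.4632  0.3895  0.3105 54.4952]
  leg mm/deg [-1.7, 5.4, 143.5, 0.3]
```

Call:
servo_tool:
  targets:
    - [[-2, 3, 15, 0], [-2, 5, 40, 0], [-2, 5, 70, 0], [-2, 5, 98, 0], [-2, 5, 120, 0], [-2, 5, 133, 0], [-2, 5, 140, 0], [-2, 5, 144, 0], [-2, 5, 144, 0], [-2, 5, 144, 0]]

```text
t: 17.92
tcp_pos: [0.4684, 0.392, 0.167]
eef_rot: [0.306, 0.952, 0.0, 0.0]
ft_force: [-0.5, 0.2, -1.7]
gripper_width: 0.256
grip_force: 25.0
```

Call:
servo_tool:
  targets:
    - [[0, 0, 1, 0], [0, 0, 1, 0], [0, 0, 1, 0], [0, 0, 1, 0], [0, 0, 1, 0]]
  fingers: 0.1

```text
t: 18.55
tcp_pos: [0.4682, 0.3918, 0.1655]
eef_rot: [0.306, 0.952, 0.0, 0.0]
ft_force: [0.1, 0.6, 0.4]
gripper_width: 0.557
grip_force: 0.0
```

Call:
servo_tool:
  targets:
    - [[0, 0, -4, 0], [0, 0, -20, 0], [0, 0, -50, 0], [0, 0, -80, 0], [0, 0, -110, 0], [0, 0, -110, 0], [0, 0, -110, 0]]

```text
t: 19.42
tcp_pos: [0.4682, 0.3917, 0.2757]
eef_rot: [0.306, 0.952, 0.0, 0.0]
ft_force: [0.7, 0.2, -0.3]
gripper_width: 0.553
grip_force: 0.0
```

```bash
python3 -c "
from h import *
st();p=snap('wrist');w=cloud(p);save(p,'w2.png',1)
q=w[(w[...,2]>.185)&(w[...,2]<.215)&(w[...,1]>.3)];print(rect(q),np.median(q,0))
plan((.46,.05,.2,4.5))"
```

```text
t 19.43 tcp [0.4682 0.3917 0.2757] rot
 [[-0.813  0.582  0.   ]
 [ 0.582  0.813 -0.   ]
 [-0.     0.    -1.   ]] j [-0.13  0.39 -0.88  1.63  0.31  1.27 -0.12] w 0.5533341482895436 0.0 F [ 0.7  0.2 -0.3]
(array([495. , 429.3]), array([115.5,  40. ]), 54.5, 2856) [0.49636226 0.4423039  0.19596685]
t 19.5 cur [ 0.4681  0.3915  0.2752 54.3761]
  leg mm/deg [-192.4, -282.3, 75.2, 49.9]
```

View pics/w2.png

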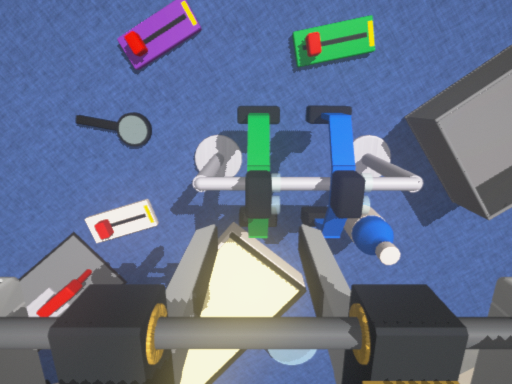

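Both headbands hang astride the bar (green at (258,190), blue at (345,190)), clear of the spray bottle at (380,240). Next is the lifter, after re-checking that it and the trays haven't moved.

```bash
cat >> h.py <<'E'
def trays(near=None,cams=('top','scene')):
    for n in cams:
        p=snap(n);w=cloud(p);x,y,z=w[...,0],w[...,1],w[...,2]
        hsv=cv2.cvtColor(p['image'],cv2.COLOR_RGB2HSV);H,S,V=[hsv[...,i].astype(int) for i in range(3)]
        o=(H>5)&(H<22)&(S>150)
        for nm,c in (near or dict(leaf=(.636,-.162),beetle=(.567,-.299),shell=(.516,-.428))).items():
            m=np.hypot(x-c[0],y-c[1])<.09
            z0=c[2] if len(c)>2 else 0
            a=w[m&(z>z0+.01)&(z<z0+.04)];b=w[m&o&(z<z0+.027)&(z>z0+.008)]
            if len(a)>20: print(n,nm,*rect(a),'orange',*(rect(b) if len(b)>5 else ['-']), 'ztop',np.round(np.percentile(a[:,2],97),3))
        m=(x>.3)&(x<.6)&(y>-.25)&(y<.11)
        h=w[m&(z>.045)&(z<.12)&((H<8)|(H>172))&(S>150)]
        if len(h)>9: print(n,'handle',*rect(h),np.median(h,0).round(3))
        b=w[m&(z<.015)&(S<40)&(V>175)&(y<-.01)]
        if len(b)>9: print(n,'blade',*rect(b))
E
python3 -c "
from h import *
trays();plan((.461,.0125,.2,4.5),(.461,.0125,.032,4.5))"
```

```text
top leaf [ 635.7 -160.5] [92.2 94.5] 69.0 779 orange [ 634.1 -160.6] [88.7 86.4] 69.1 90 ztop 0.035
top beetle [ 568.1 -297.1] [92.8 94.9] 65.6 811 orange [ 565.9 -297.6] [90.2 85.9] 65.4 102 ztop 0.035
top shell [ 515.6 -425.3] [93.3 94. ] 63.8 839 orange [ 514.2 -425.5] [89.4 88.3] 62.6 100 ztop 0.034
top handle [458.8  23.2] [16.5 68.7] 3.7 130 [0.457 0.023 0.063]
top blade [ 502.2 -116. ] [ 80.3 217.6] 37.1 321
scene leaf [ 636.3 -163.5] [93.3 94.2] 68.9 1090 orange [ 637.1 -164.1] [90.7 86.7] 69.7 146 ztop 0.032
scene beetle [ 568.5 -300.1] [92.1 94.7] 65.7 1259 orange [ 568.7 -300.2] [89.  88.1] 65.6 170 ztop 0.031
scene shell [ 515.8 -428.3] [92.4 95.7] 64.1 1525 orange [ 516.  -428.9] [89.3 90. ] 63.6 218 ztop 0.032
scene handle [462.9  18.6] [17.3 72.6] 5.0 146 [0.467 0.016 0.061]
scene blade [ 484.3 -136.1] [156.6 270.4] 26.4 447
t 19.6 cur [ 0.468   0.3915  0.2749 54.3821]
  leg mm/deg [-215.0, -312.2, 74.9, 49.9]
  leg mm/deg [0.0, 0.0, 168.0, -0.0]
```

Call:
servo_tool:
  targets:
    - [[-20, -29, 0, 4], [-50, -72, 0, 10], [-82, -118, 10, 18], [-114, -164, 20, 26], [-146, -210, 35, 34], [-176, -254, 50, 42], [-200, -290, 65, 48], [-212, -308, 75, 50], [-215, -312, 75, 50], [-215, -312, 75, 50], [-215, -312, 75, 50]]
  fingers: 0

```text
t: 20.95
tcp_pos: [0.4616, 0.0144, 0.2009]
eef_rot: [0.679, 0.735, 0.0, 0.0]
ft_force: [-0.1, 0.8, 0.1]
gripper_width: 0.502
grip_force: 0.0
```

```bash
python3 -c "
from h import *
st();p=snap('wrist');w=cloud(p)
hsv=cv2.cvtColor(p['image'],cv2.COLOR_RGB2HSV);H,S,V=[hsv[...,i].astype(int) for i in range(3)]
q=w[((H<8)|(H>172))&(S>150)&(w[...,2]>.05)&(w[...,2]<.075)&(w[...,1]<.1)];print(rect(q),np.median(q,0))
plan((.461,.0125,.032,4.5))"
```

```text
t 20.95 tcp [0.4616 0.0144 0.2009] rot
 [[-0.079  0.997  0.001]
 [ 0.997  0.079  0.   ]
 [ 0.     0.001 -1.   ]] j [ 0.41  0.12 -0.62  2.04  0.08  1.   -0.17] w 0.5021473959589173 0.0 F [-0.1  0.8  0.1]
(array([459.4,  22.8]), array([16.4, 70.3]), 4.2, 1026) [0.45917213 0.02517679 0.06558145]
t 21.0 cur [0.4616 0.0142 0.2009 4.5121]
  leg mm/deg [-1.7, -0.7, 168.9, 0.0]
```

Call:
servo_tool:
  targets:
    - [[-2, -1, 30, 0], [-2, -1, 80, 0], [-2, -1, 125, 0], [-2, -1, 155, 0], [-2, -1, 168, 0], [-2, -1, 169, 0], [-2, -1, 169, 0]]

```text
t: 21.88
tcp_pos: [0.4612, 0.0111, 0.0325]
eef_rot: [0.679, 0.734, 0.001, 0.001]
ft_force: [-0.0, -0.2, 0.5]
gripper_width: 0.502
grip_force: 0.0
```

Call:
servo_tool:
  targets:
    - [[0, 0, 0, 0], [0, 0, 0, 0], [0, 0, 0, 0], [0, 0, 0, 0], [0, 0, 0, 0]]
  fingers: -1
  squeeze: 55

```text
t: 22.5
tcp_pos: [0.4605, 0.0108, 0.0317]
eef_rot: [0.68, 0.734, -0.0, 0.0]
ft_force: [-1.8, -1.3, 6.4]
gripper_width: 0.189
grip_force: 55.0
```

Call:
servo_tool:
  targets:
    - [[0, 0, -5, 0], [0, 0, -20, 0], [0, 0, -45, 0], [0, 0, -75, 0], [0, 0, -100, 0], [0, 0, -100, 0], [0, 0, -100, 0]]

```text
t: 23.38
tcp_pos: [0.4601, 0.0108, 0.1314]
eef_rot: [0.68, 0.734, -0.0, 0.0]
ft_force: [0.3, 0.6, -1.3]
gripper_width: 0.189
grip_force: 55.0
```

```bash
python3 -c "
from h import *
st()
p=snap('scene');w=cloud(p);save(p,'s3.png')
np.savez('pics/s3.npz',w=w,im=p['image'])
"
```

```text
t 23.38 tcp [0.4601 0.0108 0.1314] rot
 [[-0.076  0.997 -0.   ]
 [ 0.997  0.076 -0.   ]
 [-0.    -0.    -1.   ]] j [ 0.39  0.22 -0.62  2.12  0.17  0.85 -0.25] w 0.18874978211876456 54.957003593444824 F [ 0.3  0.6 -1.3]
```

View pics/s3.png

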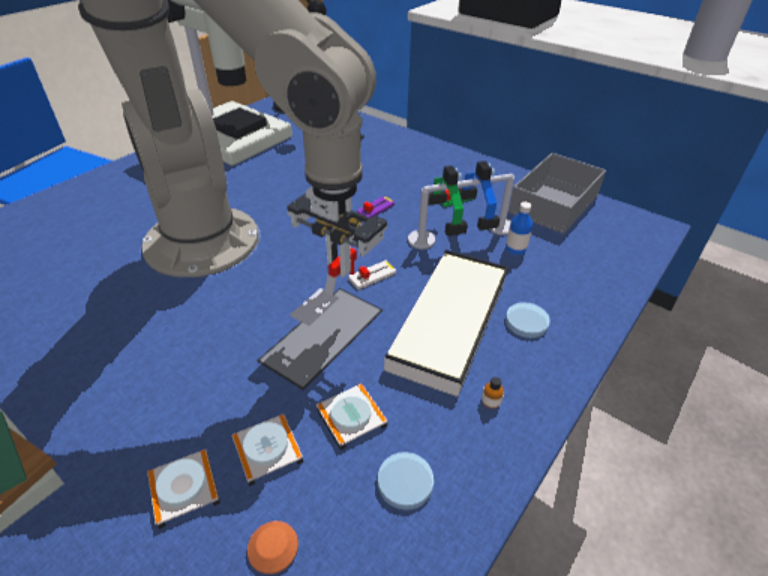

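The lifter is held with its blade at about (320,300), the panel is empty, and the trays are at (350,412), (267,445) and (182,487). I'll check blade level and offset.

```bash
python3 - <<'E'
from h import *
d=np.load('pics/s3.npz');w=d['w'];m=(abs(w[...,2]-.102)<.03)&(w[...,1]<-.02)&(w[...,1]>-.2)&(abs(w[...,0]-.465)<.06)
P=w[m];print(rect(P));T=np.array([.4601,.0108,.1314]);a=np.radians(4.3-90);xv=np.array([np.cos(a),np.sin(a),0]);yv=np.array([-np.sin(a),np.cos(a),0])
Q=np.c_[(P-T)@xv,(P-T)@yv,P[:,2]-T[2]]
b=Q[(Q[:,2]<-.012)];print(np.percentile(b,[1,50,99],axis=0).round(4))
for lo in np.arange(.02,.14,.01):
    k=b[(b[:,0]>lo)&(b[:,0]<lo+.01)]
    if len(k)>3: print(round(lo,2),len(k),np.median(k,0).round(4))
# plan tray leaf: origin offset .078, pre: blade centre 105 behind tray centre
def pose(c,yaw,back,zb):
    u=np.array([np.cos(np.radians(yaw)),np.sin(np.radians(yaw))]);g=np.array(c)-u*(back+.078);print(np.round(g,3),np.hypot(*g));return (*g,zb+.0297,yaw+90)
plan(pose((.636,-.162),-21,.11,.1),pose((.636,-.162),-21,.11,.0025),pose((.636,-.162),-21,.004,.0025))
for c,y in (((.568,-.2986),-24.4),((.5157,-.427),-26)): pose(c,y,.11,0)
E
```

```text
(array([467.6, -67.1]), array([47.4, 95.2]), 4.2, 419)
[[ 0.033  -0.0214 -0.0317]
 [ 0.0798  0.0021 -0.0283]
 [ 0.1251  0.0246 -0.0149]]
0.03 49 [ 0.0361  0.0005 -0.0237]
0.04 38 [ 0.0456  0.0031 -0.0287]
0.05 38 [ 0.0553  0.0022 -0.0288]
0.06 44 [ 0.0653  0.0026 -0.0285]
0.07 39 [ 0.0759  0.0026 -0.0278]
0.08 42 [ 0.0853  0.0036 -0.0283]
0.09 44 [ 0.096   0.0029 -0.0283]
0.1 42 [ 0.1051  0.0029 -0.0287]
0.11 41 [ 0.1149  0.0004 -0.0284]
0.12 35 [ 0.1243  0.0003 -0.027 ]
[ 0.46  -0.095] 0.4701089262994927
[ 0.46  -0.095] 0.4701089262994927
[ 0.559 -0.133] 0.574949308644785
t 23.4 cur [0.4599 0.0108 0.131  4.3739]
  leg mm/deg [-105.2, -7.5, 1.3, -64.6]
  leg mm/deg [0.0, 0.0, 97.5, 0.0]
  leg mm/deg [-106.0, -0.0, 0.0, 0.0]
[ 0.397 -0.221] 0.45415454463937455
[ 0.347 -0.345] 0.48883441360276936
```

Call:
servo_tool:
  targets:
    - [[-10, -1, 0, -6], [-24, -2, 1, -14], [-40, -3, 1, -23], [-56, -4, 1, -32], [-72, -5, 1, -41], [-86, -6, 1, -50], [-97, -7, 1, -57], [-103, -8, 1, -62], [-106, -8, 1, -65], [-106, -8, 1, -65], [-106, -8, 1, -65], [-106, -8, 1, -65]]

```text
t: 24.92
tcp_pos: [0.4605, -0.0951, 0.1304]
eef_rot: [0.179, 0.984, 0.0, -0.0]
ft_force: [0.2, 0.3, -1.9]
gripper_width: 0.189
grip_force: 55.0
```

```bash
cat >> h.py <<'E'
def pose(c,yaw,back,zb,off=.079):
    u=np.array([np.cos(np.radians(yaw)),np.sin(np.radians(yaw))]);g=np.array(c)-u*(back+off);return (*g,zb+.0297,yaw+90)
E
python3 -c "
from h import *
st();trays(dict(leaf=(.636,-.162)))
plan(pose((.636,-.162),-21,.11,.005),pose((.636,-.162),-21,.007,.005))"
```

```text
t 24.93 tcp [ 0.4605 -0.0951  0.1304] rot
 [[-0.936  0.353 -0.   ]
 [ 0.353  0.936  0.   ]
 [ 0.     0.    -1.   ]] j [ 0.72  0.26 -0.74  2.09  0.23  0.87  1.07] w 0.1891745420350662 54.957085847854614 F [ 0.2  0.3 -1.9]
top leaf [ 650.9 -166.4] [92.8 61. ] 69.6 345 orange [ 650.8 -167.1] [88.  50.6] 69.2 36 ztop 0.035
scene leaf [ 636.1 -163.7] [92.7 95.1] 69.2 1088 orange [ 637.5 -164.9] [90.2 87.6] 69.3 143 ztop 0.032
scene blade [518.6 -82.5] [ 39.  220.3] 47.7 13
t 25.0 cur [ 0.4605 -0.0952  0.1305 69.3708]
  leg mm/deg [1.2, 0.5, 95.8, 0.4]
  leg mm/deg [-103.0, 0.0, 0.0, 0.0]
```

Call:
servo_tool:
  targets:
    - [[1, 1, 15, 0], [1, 1, 40, 0], [1, 1, 65, 0], [1, 1, 85, 0], [1, 1, 94, 0], [1, 1, 96, 0], [1, 1, 96, 0], [1, 1, 96, 0]]

```text
t: 26.02
tcp_pos: [0.4603, -0.0942, 0.035]
eef_rot: [0.179, 0.984, -0.0, 0.0]
ft_force: [-0.1, 0.6, -1.0]
gripper_width: 0.188
grip_force: 55.0
```

Call:
servo_tool:
  targets:
    - [[-6, 0, 0, 0], [-16, 0, 0, 0], [-27, 0, 0, 0], [-38, 0, 0, 0], [-49, 0, 0, 0], [-60, 0, 0, 0], [-70, 0, 0, 0], [-80, 0, 0, 0], [-89, 0, 0, 0], [-96, 0, 0, 0], [-101, 0, 0, 0], [-103, 0, 0, 0]]

```text
t: 27.52
tcp_pos: [0.5565, -0.1304, 0.0344]
eef_rot: [0.179, 0.984, 0.0, -0.0]
ft_force: [0.3, 0.1, -2.4]
gripper_width: 0.189
grip_force: 55.0
```

```bash
python3 -c "
from h import *
st();trays(dict(leaf=(.636,-.162)))
p=snap('scene');cv2.imwrite('pics/s4.png',cv2.resize(p['image'][150:350,130:330,::-1],None,fx=3,fy=3))"
```

```text
t 27.52 tcp [ 0.5565 -0.1304  0.0344] rot
 [[-0.936  0.352 -0.   ]
 [ 0.352  0.936  0.   ]
 [ 0.     0.    -1.   ]] j [ 0.6   0.54 -0.61  1.94  0.43  0.79  0.95] w 0.1891989841016742 54.957053661346436 F [ 0.3  0.1 -2.4]
top leaf [ 627.3 -110.6] [11.  43.5] 83.7 25 orange [ 623.4 -111.7] [ 3.7 31.7] 74.3 8 ztop 0.024
top handle [ 531.4 -118.8] [18.  39.8] 65.8 71 [ 0.529 -0.118  0.066]
scene leaf [ 622.2 -158.3] [ 92.9 124.8] 68.8 1162 orange [ 636.8 -164.7] [90.6 89.1] 70.0 142 ztop 0.033
scene handle [ 560.6 -133.3] [16.7 47.3] 68.4 100 [ 0.571 -0.137  0.064]
```

View pics/s4.png

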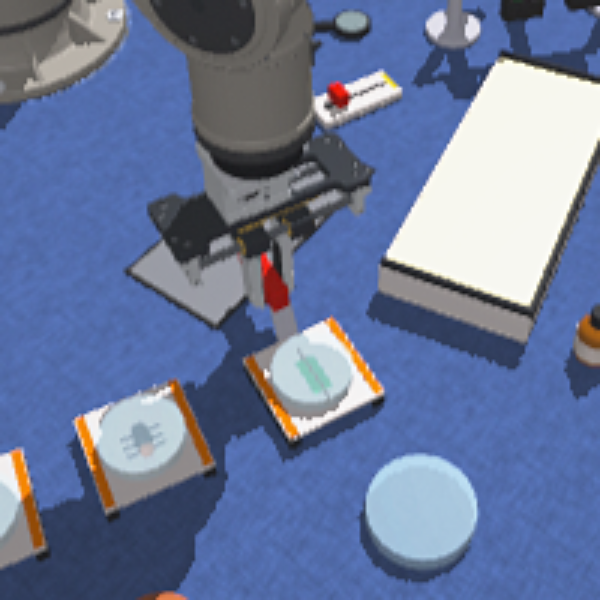

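The blade is fully under the leaf tray, with the neck at its near edge (285,325), and the tray hasn't moved. I'll lift gently and re-measure the now clear panel.

Call:
servo_tool:
  targets:
    - [[-1, 0, -2, 0], [-1, 0, -5, 0], [-1, 0, -9, 0], [-1, 0, -14, 0], [-1, 0, -22, 0], [-1, 0, -32, 0], [-1, 0, -45, 0], [-1, 0, -60, 0], [-1, 0, -75, 0], [-1, 0, -86, 0], [-1, 0, -92, 0], [-1, 0, -95, 0]]

```text
t: 29.18
tcp_pos: [0.5573, -0.1308, 0.1297]
eef_rot: [0.179, 0.984, -0.0, 0.0]
ft_force: [-0.0, -0.7, -3.9]
gripper_width: 0.187
grip_force: 55.0
```

```bash
cat >> h.py <<'E'
def panel():
    for n in ('top','scene'):
        p=snap(n);w=cloud(p);x,y,z=w[...,0],w[...,1],w[...,2]
        hsv=cv2.cvtColor(p['image'],cv2.COLOR_RGB2HSV)
        m=(x>.5)&(x<.8)&(y>-.1)&(y<.36)&(abs(z-.04)<.005)&(hsv[...,1]<70)&(hsv[...,2]>150)
        m=cv2.erode(m.astype(np.uint8),np.ones((3,3)))>0
        print(n,'panel',rect(w[m]),np.median(w[m],0).round(4)); c=w[(z>.08)&(z<.16)&(x>.55)&(abs(y+.16)<.12)]
        if len(c)>10: print(n,'raised',rect(c),np.percentile(c[:,2],[2,50,97]).round(3))
def slot(c,yaw,y):
    t=np.radians(yaw);return (c[0]-np.sin(t)*y,c[1]+np.cos(t)*y)
E
python3 -c "
from h import *
st();panel()"
```

```text
t 29.18 tcp [ 0.5573 -0.1308  0.1297] rot
 [[-0.936  0.352  0.   ]
 [ 0.352  0.936 -0.   ]
 [-0.    -0.    -1.   ]] j [ 0.66  0.42 -0.68  1.88  0.32  0.95  1.05] w 0.18698665467339406 54.956663846969604 F [-0.  -0.7 -3.9]
top panel (array([640.6, 147.2]), array([137.9, 331. ]), 14.2, 2524) [0.6416 0.1524 0.0398]
top raised (array([ 611.8, -116.1]), array([115.6,  30.3]), 5.6, 61) [0.095 0.107 0.132]
scene panel (array([642.5, 146. ]), array([135.7, 325.6]), 14.2, 3027) [0.6495 0.1191 0.0386]
scene raised (array([ 615.1, -155.6]), array([ 93.5, 140.8]), 69.0, 1475) [0.095 0.118 0.157]
```

```bash
python3 -c "
from h import *
C=(.641,.148);Y=14.2
s=slot(C,Y,.111);print(s)
plan(pose(s,Y,.007,.095),pose(s,Y,.007,.044),pose(s,Y,.127,.044))"
```

```text
(np.float64(0.613770880167453), np.float64(0.2556084338383604))
t 29.3 cur [ 0.5572 -0.1307  0.1295 69.3797]
  leg mm/deg [153.8, 332.4, 4.8, -34.8]
  leg mm/deg [0.0, 0.0, 51.0, -0.0]
  leg mm/deg [120.0, -0.0, 0.0, -0.0]
```

Call:
servo_tool:
  targets:
    - [[1, 3, 0, 0], [4, 8, 0, -1], [8, 16, 0, -2], [13, 27, 0, -3], [19, 41, 0, -4], [26, 57, 0, -6], [35, 75, 0, -8], [43, 93, 0, -10], [52, 112, 0, -11.5], [60, 130, 0, -13], [69, 148, 0, -15], [77, 166, 0, -17]]

```text
t: 30.78
tcp_pos: [0.5435, 0.0531, 0.1295]
eef_rot: [0.03, 1.0, -0.0, 0.0]
ft_force: [0.3, 0.2, -3.5]
gripper_width: 0.19
grip_force: 55.0
```

Call:
servo_tool:
  targets:
    - [[3, 20, 0, -2], [5, 40, 0, -4], [8, 60, 0, -6], [11, 79, 0, -8], [14, 99, 0, -10], [16, 119, 0, -12], [19, 137, 0, -14], [21, 152, 0, -15], [23, 164, 0, -16], [24, 173, 0, -17], [25, 179, 0, -17.5], [25, 182, 0, -18]]

```text
t: 32.28
tcp_pos: [0.5303, 0.235, 0.1295]
eef_rot: [-0.125, 0.992, -0.0, -0.0]
ft_force: [0.1, -0.8, -2.4]
gripper_width: 0.188
grip_force: 55.0
```

```bash
python3 -c "
from h import *
C=(.641,.148);Y=14.2
s=slot(C,Y,.111);
plan(pose(s,Y,.007,.044))
trays(dict(leaf=(*s,.085)),cams=('scene',))
p=snap('scene');cv2.imwrite('pics/s5.png',cv2.resize(p['image'][100:300,180:400,::-1],None,fx=3,fy=3))"
```

```text
t 32.3 cur [  0.5303   0.235    0.1295 104.394 ]
  leg mm/deg [0.0, -0.6, 55.8, 0.2]
scene leaf [608.6 249.9] [102.4  97. ] 14.2 644 orange [611.7 251.9] [84.7 92.3] 12.4 41 ztop 0.122
scene blade [461.4 -90.7] [110.3 165.1] 3.6 1460
```

View pics/s5.png

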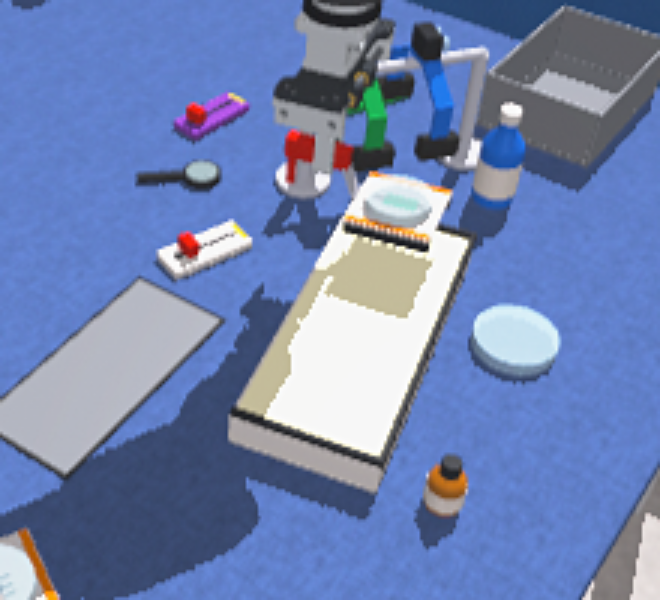

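The tray is held level over the left end of the panel at (400,210). The gripper body is close to the green headband, so I'll shift 11 mm away from it before lowering.

Call:
servo_tool:
  targets:
    - [[0, -2, 0, 0], [0, -6, 2, 0], [0, -9, 6, 0], [0, -11, 12, 0], [0, -11, 20, 0], [0, -11, 29, 0], [0, -11, 37, 0], [0, -11, 44, 0], [0, -11, 49, 0], [0, -11, 53, 0], [0, -11, 56, 0], [0, -11, 56, 0]]

```text
t: 33.88
tcp_pos: [0.533, 0.2243, 0.0735]
eef_rot: [-0.125, 0.992, 0.0, 0.0]
ft_force: [0.8, 0.4, -1.7]
gripper_width: 0.188
grip_force: 55.0
```

```bash
python3 -c "
from h import *
C=(.641,.148);Y=14.2
s=slot(C,Y,.1);st()
plan(pose(s,Y,.007,.044))
trays(dict(leaf=(*s,.04)),cams=('scene','top'))"
```

```text
t 33.88 tcp [0.533  0.2243 0.0735] rot
 [[-0.969 -0.248 -0.   ]
 [-0.248  0.969  0.   ]
 [-0.     0.    -1.   ]] j [ 0.13  0.56 -0.83  1.9   0.52  0.91  0.87] w 0.18754706860398687 54.95707333087921 F [ 0.8  0.4 -1.7]
t 33.9 cur [5.330000e-01 2.243000e-01 7.350000e-02 1.043788e+02]
  leg mm/deg [-0.0, -0.5, -0.2, 0.2]
scene leaf [600.6 237.5] [124.3  99.1] 14.0 610 orange [617.4 239.7] [86.1 92. ] 14.3 47 ztop 0.072
scene blade [461.9 -89.3] [108.3 164.9] 3.7 1459
```

Call:
servo_tool:
  targets:
    - [[3, 0, 0, 0], [9, 0, 0, 0], [18, 0, 0, 0], [29, 0, 0, 0], [41, 0, 0, 0], [54, 0, 0, 0], [68, 0, 0, 0], [82, 0, 0, 0], [96, 0, 0, 0], [110, 0, 0, 0], [122, 0, 0, 0], [125, 0, 0, 0]]

```text
t: 35.48
tcp_pos: [0.4113, 0.193, 0.0736]
eef_rot: [-0.125, 0.992, -0.0, 0.0]
ft_force: [0.1, -0.2, -1.2]
gripper_width: 0.19
grip_force: 55.0
```

Call:
servo_tool:
  targets:
    - [[0, 0, -10, 0], [0, 0, -30, 0], [0, 0, -55, 0], [0, 0, -60, 0], [0, 0, -60, 0]]

```text
t: 36.1
tcp_pos: [0.4122, 0.1931, 0.1335]
eef_rot: [-0.125, 0.992, -0.0, 0.0]
ft_force: [0.6, -0.1, -1.3]
gripper_width: 0.187
grip_force: 55.0
```

```bash
python3 -c "
from h import *
C=(.641,.148);Y=14.2
s=slot(C,Y,.1);st()
trays(dict(leaf=(*s,.04),beetle=(.568,-.299),shell=(.516,-.428)))
b=(.568,-.2986)
plan(pose(b,-24.4,.11,.095),pose(b,-24.4,.11,.004),pose(b,-24.4,.007,.004))"
```

```text
t 36.1 tcp [0.4122 0.1931 0.1335] rot
 [[-0.969 -0.248  0.001]
 [-0.248  0.969 -0.   ]
 [-0.001 -0.    -1.   ]] j [ 0.3   0.29 -0.99  2.11  0.31  0.89  0.95] w 0.18716114336591688 54.95698928833008 F [ 0.6 -0.1 -1.3]
top leaf [626.3 261. ] [120.9 118.7] 13.9 743 orange [615.2 243.2] [84.  87.3] 14.3 71 ztop 0.074
top beetle [ 568.2 -297.1] [92.3 94.6] 65.7 815 orange [ 566.1 -297.8] [89.9 85.7] 64.6 101 ztop 0.034
top shell [ 515.2 -425. ] [93.4 93.6] 64.4 840 orange [ 514.2 -425.6] [90.1 89. ] 63.2 98 ztop 0.034
scene leaf [616.2 240.2] [92.6 95.2] 14.2 570 orange [617.2 241.3] [86.9 93.1] 14.6 47 ztop 0.072
scene beetle [ 568.4 -300.2] [91.8 94.3] 65.7 1266 orange [ 569.1 -300.4] [88.8 88.1] 65.6 172 ztop 0.032
scene shell [ 516.1 -428.4] [92.4 94.9] 64.0 1529 orange [ 516.3 -428.9] [89.1 89.3] 64.1 220 ztop 0.031
scene blade [432.8 -69.2] [182.6  72.2] 56.9 31
t 36.2 cur [  0.4116   0.193    0.1329 104.3742]
  leg mm/deg [117.9, -396.7, 8.2, 38.8]
  leg mm/deg [0.0, 0.0, 91.0, -0.0]
  leg mm/deg [-103.0, 0.0, 0.0, -0.0]
```

```bash
python3 -c "
from h import *
b=(.568,-.2986)
plan((.475,-.01,.133,85),pose(b,-24.4,.11,.095),pose(b,-24.4,.11,.004),pose(b,-24.4,.007,.004))"
```

```text
t 36.2 cur [  0.4116   0.193    0.1329 104.3742]
  leg mm/deg [-11.0, -212.4, -0.1, 19.4]
  leg mm/deg [60.5, -216.6, 8.3, 19.4]
  leg mm/deg [0.0, 0.0, 91.0, -0.0]
  leg mm/deg [-103.0, 0.0, 0.0, -0.0]
```

Call:
servo_tool:
  targets:
    - [[-1, -15, 0, 2], [-3, -45, 0, 5], [-5, -80, 0, 8], [-7, -115, 0, 11], [-8, -150, 0, 14], [-10, -185, 0, 17], [-11, -212, 0, 19]]

```text
t: 37.08
tcp_pos: [0.4752, -0.0117, 0.1331]
eef_rot: [0.042, 0.999, -0.0, -0.0]
ft_force: [0.6, 0.7, -2.6]
gripper_width: 0.188
grip_force: 55.0
```

Call:
servo_tool:
  targets:
    - [[8, -30, 0, 3], [17, -62, 2, 6], [27, -97, 4, 9], [36, -130, 6, 12], [46, -165, 8, 15], [54, -195, 8, 18], [59, -211, 8, 20], [61, -217, 8, 20], [61, -217, 8, 20], [61, -217, 8, 20]]

```text
t: 38.33
tcp_pos: [0.3973, -0.2199, 0.1255]
eef_rot: [0.212, 0.977, 0.0, 0.0]
ft_force: [-0.1, -0.1, -1.4]
gripper_width: 0.187
grip_force: 55.0
```

```bash
python3 -c "
from h import *
b=(.568,-.2986);st()
trays(dict(beetle=(.568,-.299)),cams=('scene',))
plan(pose(b,-24.4,.11,.004),pose(b,-24.4,.007,.004))"
```

```text
t 38.33 tcp [ 0.3973 -0.2199  0.1255] rot
 [[-0.91   0.415  0.   ]
 [ 0.415  0.91   0.   ]
 [-0.     0.    -1.   ]] j [ 0.96  0.22 -0.66  2.13  0.18  0.84  1.33] w 0.18697945149394601 54.957212805747986 F [-0.1 -0.1 -1.4]
scene beetle [ 568.7 -300.3] [92.  94.7] 65.8 1270 orange [ 568.9 -300.5] [89.1 88.4] 65.1 173 ztop 0.032
scene blade [462.1 -90. ] [108.2 162.3] 3.2 805
t 38.4 cur [ 0.3973 -0.2199  0.1255 65.4725]
  leg mm/deg [1.0, -1.1, 91.8, -0.1]
  leg mm/deg [-103.0, 0.0, 0.0, -0.0]
```

Call:
servo_tool:
  targets:
    - [[1, -1, 15, 0], [1, -1, 40, 0], [1, -1, 63, 0], [1, -1, 81, 0], [1, -1, 89, 0], [1, -1, 91, 0], [1, -1, 91, 0], [1, -1, 91, 0]]

```text
t: 39.38
tcp_pos: [0.3959, -0.2215, 0.035]
eef_rot: [0.213, 0.977, -0.0, 0.0]
ft_force: [-1.1, -0.1, -0.7]
gripper_width: 0.186
grip_force: 55.0
```

Call:
servo_tool:
  targets:
    - [[-6, 0, 0, 0], [-16, 0, 0, 0], [-27, 0, 0, 0], [-38, 0, 0, 0], [-49, 0, 0, 0], [-60, 0, 0, 0], [-70, 0, 0, 0], [-80, 0, 0, 0], [-89, 0, 0, 0], [-96, 0, 0, 0], [-101, 0, 0, 0], [-103, 0, 0, 0]]

```text
t: 40.88
tcp_pos: [0.4893, -0.2642, 0.0344]
eef_rot: [0.213, 0.977, 0.0, -0.0]
ft_force: [0.6, -0.1, -1.7]
gripper_width: 0.188
grip_force: 55.0
```

```bash
python3 -c "
from h import *
b=(.568,-.2986);plan(pose(b,-24.4,.007,.004))
trays(dict(beetle=(.568,-.299)),cams=('scene',))"
```

```text
t 40.9 cur [ 4.89300e-01 -2.64200e-01  3.44000e-02  6.53809e+01]
  leg mm/deg [0.1, 1.1, 0.7, -0.2]
scene beetle [ 554.9 -294.1] [ 91.8 126. ] 65.7 1358 orange [ 569.  -300.4] [88.7 87.2] 65.6 173 ztop 0.033
scene blade [462.5 -90.5] [109.1 163.1] 3.2 1207
```

Call:
servo_tool:
  targets:
    - [[0, 0, -2, 0], [0, 0, -5, 0], [0, 0, -9, 0], [0, 0, -14, 0], [0, 0, -22, 0], [0, 0, -32, 0], [0, 0, -45, 0], [0, 0, -60, 0], [0, 0, -75, 0], [0, 0, -86, 0], [0, 0, -92, 0], [0, 0, -95, 0]]

```text
t: 42.42
tcp_pos: [0.4891, -0.2642, 0.1297]
eef_rot: [0.213, 0.977, -0.0, -0.0]
ft_force: [-0.1, 0.0, -1.7]
gripper_width: 0.188
grip_force: 55.0
```

```bash
python3 -c "
from h import *
b=(.568,-.2986)
trays(dict(beetle=(.568,-.299,.085)),cams=('scene',))
C=(.641,.148);Y=14.2
s=slot(C,Y,-.006);a=pose(s,Y,.007,.096)
plan((.5,-.1,.1287,85),a)"
```

```text
scene beetle [ 564.1 -298. ] [ 92.3 105.9] 65.4 1466 orange [ 570.5 -301.3] [89.  88.8] 65.7 190 ztop 0.122
scene blade [ 463.  -101.3] [108.8 183.1] 2.5 1417
t 42.5 cur [ 0.4892 -0.2642  0.1298 65.372 ]
  leg mm/deg [58.6, 153.8, 1.1, -19.6]
  leg mm/deg [-39.6, 225.4, 3.0, -19.2]
```

Call:
servo_tool:
  targets:
    - [[1, 3, 0, 0], [3, 8, 0, -1], [6, 17, 0, -2], [11, 28, 0, -3.5], [16, 42, 0, -5], [22, 59, 0, -7], [30, 77, 0, -10], [37, 96, 0, -12], [44, 115, 0, -15], [51, 134, 0, -17], [59, 154, 0, -20]]

```text
t: 43.85
tcp_pos: [0.4998, -0.0982, 0.1295]
eef_rot: [0.039, 0.999, 0.0, 0.0]
ft_force: [-0.4, -0.0, -1.6]
gripper_width: 0.194
grip_force: 55.0
```

Call:
servo_tool:
  targets:
    - [[-3, 20, 0, -2], [-7, 39, 0, -3], [-10, 59, 0, -5], [-14, 79, 0, -7], [-17, 98, 0, -8], [-21, 118, 0, -10], [-24, 138, 0, -12], [-28, 157, 0, -13], [-31, 177, 0, -15], [-34, 195, 0, -17], [-37, 209, 0, -18], [-38, 218, 0, -18.5]]

```text
t: 45.35
tcp_pos: [0.5554, 0.1156, 0.1294]
eef_rot: [-0.121, 0.993, 0.0, -0.0]
ft_force: [0.1, 0.0, -2.0]
gripper_width: 0.19
grip_force: 55.0
```

Call:
servo_tool:
  targets:
    - [[-2, 5, 0, -0.5], [-2, 7, 0, -0.5], [-2, 7, 0, -0.5]]

```text
t: 45.72
tcp_pos: [0.5554, 0.1216, 0.1295]
eef_rot: [-0.125, 0.992, -0.0, -0.0]
ft_force: [0.4, -0.4, -2.6]
gripper_width: 0.187
grip_force: 55.0
```

```bash
python3 -c "
from h import *
C=(.641,.148);Y=14.2
s=slot(C,Y,-.006);plan(pose(s,Y,.007,.044))
trays(dict(beetle=(*s,.085),leaf=(*slot(C,Y,.1),.04)),cams=('scene',))"
```

```text
t 45.7 cur [  0.5554   0.1216   0.1295 104.3481]
  leg mm/deg [-3.5, -1.4, 55.8, 0.1]
scene beetle [632.8 139.3] [105.9  93.9] 14.4 777 orange [638.8 138.9] [84.7 89.6] 14.9 41 ztop 0.122
scene leaf [616.6 241.3] [92.8 92.5] 12.7 273 orange [615.2 243.4] [84.1 85.9] 12.7 16 ztop 0.072
scene handle [519.9 106.6] [3.4 6.7] 37.1 11 [0.52  0.108 0.11 ]
scene blade [461.9 -91.1] [112.6 164.4] 2.8 1477
```

Call:
servo_tool:
  targets:
    - [[-1, -1, 2, 0], [-3, -1, 6, 0], [-3, -1, 12, 0], [-3, -1, 20, 0], [-3, -1, 29, 0], [-3, -1, 37, 0], [-3, -1, 44, 0], [-3, -1, 49, 0], [-3, -1, 53, 0], [-3, -1, 56, 0], [-3, -1, 56, 0]]

```text
t: 47.15
tcp_pos: [0.5586, 0.1217, 0.0734]
eef_rot: [-0.125, 0.992, 0.0, -0.0]
ft_force: [-0.1, -0.1, -1.2]
gripper_width: 0.189
grip_force: 55.0
```

Call:
servo_tool:
  targets:
    - [[3, 0, 0, 0], [9, 0, 0, 0], [18, 0, 0, 0], [29, 0, 0, 0], [41, 0, 0, 0], [54, 0, 0, 0], [68, 0, 0, 0], [82, 0, 0, 0], [96, 0, 0, 0], [110, 0, 0, 0], [120, 0, 0, 0], [125, 0, 0, 0]]

```text
t: 48.65
tcp_pos: [0.4371, 0.0904, 0.0736]
eef_rot: [-0.125, 0.992, -0.0, 0.0]
ft_force: [-0.4, -0.0, -2.2]
gripper_width: 0.188
grip_force: 55.0
```

Call:
servo_tool:
  targets:
    - [[0, 0, -10, 0], [0, 0, -30, 0], [0, 0, -55, 0], [0, 0, -60, 0], [0, 0, -60, 0]]

```text
t: 49.28
tcp_pos: [0.4378, 0.0905, 0.1335]
eef_rot: [-0.125, 0.992, -0.0, 0.0]
ft_force: [0.7, 0.3, -1.6]
gripper_width: 0.185
grip_force: 55.0
```

```bash
python3 -c "
from h import *
C=(.641,.148);Y=14.2
st()
trays(dict(beetle=(*slot(C,Y,-.006),.04),leaf=(*slot(C,Y,.1),.04),shell=(.516,-.4266)))
b=(.5157,-.4267)
plan((.46,-.12,.132,70),pose(b,-26,.11,.095),pose(b,-26,.11,.004),pose(b,-26,.007,.004))"
```

```text
t 49.27 tcp [0.4378 0.0905 0.1335] rot
 [[-0.969 -0.248  0.001]
 [-0.248  0.969 -0.   ]
 [-0.001 -0.    -1.   ]] j [ 0.51  0.26 -0.95  2.13  0.27  0.88  1.22] w 0.18472609110109214 54.956949949264526 F [ 0.7  0.3 -1.6]
top beetle [649.5 168.3] [120.  132.5] 15.7 1003 orange [637.6 154.6] [ 85.9 109.2] 14.3 126 ztop 0.075
top leaf [629.  238.1] [122.4 161.5] 8.7 1095 orange [617.  233.9] [ 85.7 108.2] 14.8 137 ztop 0.074
top shell [ 515.4 -425.3] [93.4 96.2] 63.5 835 orange [ 514.4 -426.3] [91.2 86.6] 63.9 99 ztop 0.034
scene beetle [637.2 162.4] [ 92.9 137.6] 14.9 949 orange [642.  150.9] [ 87.1 109.8] 15.4 92 ztop 0.071
scene leaf [620.9 224.2] [ 92.9 133.3] 14.8 682 orange [619.9 231.8] [ 87.1 114. ] 15.2 72 ztop 0.071
scene shell [ 516.3 -428.7] [92.4 95.6] 63.8 1525 orange [ 516.2 -428.9] [89.8 88.4] 64.9 217 ztop 0.031
scene handle [402.6  75.9] [7.4 4.1] 57.3 13 [0.403 0.075 0.112]
scene blade [461.  -90.9] [108.7 163.6] 1.6 496
t 49.4 cur [4.372000e-01 9.050000e-02 1.329000e-01 1.043734e+02]
  leg mm/deg [30.2, -209.6, 0.9, 34.4]
  leg mm/deg [30.7, -249.4, 7.3, 6.0]
  leg mm/deg [0.0, 0.0, 91.0, 0.0]
  leg mm/deg [-103.0, -0.0, 0.0, 0.0]
```

Call:
servo_tool:
  targets:
    - [[3, -20, 0, 3], [8, -54, 0, 9], [13, -90, 0, 15], [18, -126, 0, 21], [23, -160, 0, 26], [27, -188, 0, 31], [30, -210, 0, 34]]

```text
t: 50.25
tcp_pos: [0.4604, -0.1218, 0.1332]
eef_rot: [0.173, 0.985, 0.0, -0.0]
ft_force: [0.4, 0.4, -2.0]
gripper_width: 0.189
grip_force: 55.0
```

Call:
servo_tool:
  targets:
    - [[4, -30, 0, 1], [8, -65, 2, 2], [12, -100, 4, 3], [17, -137, 7, 4], [22, -175, 7, 5], [26, -212, 7, 6], [30, -240, 7, 6], [31, -249, 7, 6], [31, -249, 7, 6], [31, -249, 7, 6]]

```text
t: 51.5
tcp_pos: [0.3484, -0.3434, 0.1265]
eef_rot: [0.221, 0.975, 0.0, 0.0]
ft_force: [-0.2, 0.7, -2.4]
gripper_width: 0.189
grip_force: 55.0
```

```bash
python3 -c "
from h import *
b=(.5157,-.4267);st()
trays(dict(shell=(.516,-.4266)),cams=('scene',))
plan(pose(b,-26,.11,.004),pose(b,-26,.007,.004))"
```

```text
t 51.5 tcp [ 0.3484 -0.3434  0.1265] rot
 [[-0.902  0.431  0.   ]
 [ 0.431  0.902  0.   ]
 [ 0.     0.    -1.   ]] j [ 1.15  0.27 -0.57  2.06  0.19  0.86  1.59] w 0.18886418140984002 54.957228899002075 F [-0.2  0.7 -2.4]
scene shell [ 516.4 -428.6] [92.4 94.3] 64.0 1524 orange [ 516.5 -428.9] [89.  89.5] 63.7 216 ztop 0.032
scene blade [463.  -90.9] [110.9 163.3] 2.2 1454
t 51.5 cur [ 0.3484 -0.3434  0.1265 64.4638]
  leg mm/deg [2.1, -1.5, 92.8, 0.5]
  leg mm/deg [-103.0, -0.0, 0.0, 0.0]
```

Call:
servo_tool:
  targets:
    - [[2, -1, 15, 0.5], [2, -2, 40, 0.5], [2, -2, 63, 0.5], [2, -2, 81, 0.5], [2, -2, 90, 0.5], [2, -2, 92, 0.5], [2, -2, 92, 0.5], [2, -2, 92, 0.5]]

```text
t: 52.55
tcp_pos: [0.3454, -0.3456, 0.0351]
eef_rot: [0.226, 0.974, -0.0, 0.0]
ft_force: [-0.4, 0.4, -1.9]
gripper_width: 0.186
grip_force: 55.0
```

Call:
servo_tool:
  targets:
    - [[-6, 0, 0, 0], [-16, 0, 0, 0], [-27, 0, 0, 0], [-38, 0, 0, 0], [-49, 0, 0, 0], [-60, 0, 0, 0], [-70, 0, 0, 0], [-80, 0, 0, 0], [-89, 0, 0, 0], [-96, 0, 0, 0], [-101, 0, 0, 0], [-103, 0, 0, 0]]

```text
t: 54.05
tcp_pos: [0.4378, -0.3907, 0.0344]
eef_rot: [0.226, 0.974, 0.0, -0.0]
ft_force: [0.5, 1.1, -2.2]
gripper_width: 0.187
grip_force: 55.0
```

```bash
python3 -c "
from h import *
b=(.5157,-.4267);plan(pose(b,-26,.007,.004))
trays(dict(shell=(.516,-.4266)),cams=('scene',))"
```

```text
t 54.0 cur [ 4.37800e-01 -3.90700e-01  3.44000e-02  6.38793e+01]
  leg mm/deg [0.2, 1.8, 0.7, -0.1]
scene shell [ 502.5 -422. ] [ 92.3 126.2] 64.0 1629 orange [ 516.6 -429.1] [89.2 90.4] 63.8 215 ztop 0.032
scene blade [462.2 -90.3] [110.3 162.4] 2.8 1450
```

Call:
servo_tool:
  targets:
    - [[0, 0, -2, 0], [0, 0, -5, 0], [0, 0, -9, 0], [0, 0, -14, 0], [0, 0, -22, 0], [0, 0, -32, 0], [0, 0, -45, 0], [0, 0, -60, 0], [0, 0, -75, 0], [0, 0, -86, 0], [0, 0, -92, 0], [0, 0, -95, 0]]

```text
t: 55.6
tcp_pos: [0.4375, -0.3906, 0.1297]
eef_rot: [0.226, 0.974, 0.0, -0.0]
ft_force: [0.2, 0.3, -1.9]
gripper_width: 0.185
grip_force: 55.0
```

```bash
python3 -c "
from h import *
trays(dict(shell=(.516,-.427,.085)),cams=('scene',))
C=(.641,.148);Y=14.2
s=slot(C,Y,-.111);a=pose(s,Y,.007,.096);print(s)
plan((.48,-.2,.129,80),a)"
```

```text
scene shell [ 510.8 -426. ] [ 92.5 109. ] 63.6 1801 orange [ 517.1 -429.4] [89.3 88.6] 64.0 235 ztop 0.122
scene blade [461.7 -89.7] [109.1 163.8] 3.6 1447
(np.float64(0.6682291198325471), np.float64(0.04039156616163958))
t 55.6 cur [ 0.4376 -0.3906  0.1298 63.8803]
  leg mm/deg [45.9, 189.8, 0.8, -16.1]
  leg mm/deg [-65.2, 234.2, 3.3, -24.2]
```

Call:
servo_tool:
  targets:
    - [[1, 3, 0, 0], [2, 9, 0, -1], [4, 18, 0, -1.5], [7, 29, 0, -2.5], [11, 44, 0, -4], [15, 61, 0, -5], [20, 81, 0, -7], [24, 101, 0, -8.5], [30, 123, 0, -10.5], [35, 144, 0, -12], [40, 167, 0, -14], [46, 190, 0, -16]]

```text
t: 57.15
tcp_pos: [0.4803, -0.1982, 0.1295]
eef_rot: [0.087, 0.996, 0.0, 0.0]
ft_force: [0.4, -0.8, -2.0]
gripper_width: 0.187
grip_force: 55.0
```

Call:
servo_tool:
  targets:
    - [[-6, 21, 0, -2], [-12, 42, 0, -4], [-18, 64, 0, -6.5], [-24, 85, 0, -9], [-29, 106, 0, -11], [-35, 127, 0, -13], [-41, 148, 0, -15], [-47, 169, 0, -17], [-52, 187, 0, -19], [-56, 202, 0, -21], [-60, 215, 0, -22], [-62, 225, 0, -23]]

```text
t: 58.65
tcp_pos: [0.5808, 0.0115, 0.1295]
eef_rot: [-0.113, 0.994, 0.0, -0.0]
ft_force: [0.4, 0.7, -2.8]
gripper_width: 0.189
grip_force: 55.0
```

Call:
servo_tool:
  targets:
    - [[-4, 5, 0, -1], [-6, 8, 0, -1], [-6, 8, 0, -1]]

```text
t: 59.02
tcp_pos: [0.5846, 0.0199, 0.1295]
eef_rot: [-0.121, 0.993, -0.0, -0.0]
ft_force: [0.3, -1.2, -3.5]
gripper_width: 0.19
grip_force: 55.0
```

```bash
python3 -c "
from h import *
C=(.641,.148);Y=14.2
s=slot(C,Y,-.111);plan(pose(s,Y,.007,.044))
trays(dict(shell=(*s,.085),beetle=(*slot(C,Y,-.006),.04)),cams=('scene',))"
```

```text
t 59.0 cur [5.846000e-01 1.990000e-02 1.295000e-01 1.038597e+02]
  leg mm/deg [-0.1, -0.6, 55.8, -0.3]
scene shell [662.7  37.5] [104.9  95.6] 13.6 957 orange [670.4  37. ] [83.  85.2] 13.5 50 ztop 0.122
scene beetle [637.2 162.5] [ 92.8 134.6] 14.4 658 orange [655.8 175.1] [ 68.6 134.1] 59.7 46 ztop 0.072
scene handle [550.7   7.1] [6. 4.] 42.7 16 [0.551 0.007 0.11 ]
scene blade [461.  -90.3] [110.5 164.6] 3.3 1479
```

Call:
servo_tool:
  targets:
    - [[0, -1, 2, 0], [0, -1, 6, 0], [0, -1, 12, 0], [0, -1, 20, 0], [0, -1, 29, 0], [0, -1, 37, 0], [0, -1, 44, 0], [0, -1, 49, 0], [0, -1, 53, 0], [0, -1, 56, 0], [0, -1, 56, 0]]

```text
t: 60.45
tcp_pos: [0.5848, 0.019, 0.0734]
eef_rot: [-0.121, 0.993, 0.0, -0.0]
ft_force: [0.8, 0.3, -1.8]
gripper_width: 0.189
grip_force: 55.0
```

Call:
servo_tool:
  targets:
    - [[3, 0, 0, 0], [9, 0, 0, 0], [18, 0, 0, 0], [29, 0, 0, 0], [41, 0, 0, 0], [54, 0, 0, 0], [68, 0, 0, 0], [82, 0, 0, 0], [96, 0, 0, 0], [110, 0, 0, 0], [120, 0, 0, 0], [125, 0, 0, 0]]

```text
t: 61.95
tcp_pos: [0.463, -0.0113, 0.0736]
eef_rot: [-0.121, 0.993, -0.0, 0.0]
ft_force: [1.1, 0.2, -0.2]
gripper_width: 0.191
grip_force: 55.0
```

Call:
servo_tool:
  targets:
    - [[0, 0, -10, 0], [0, 0, -30, 0], [0, 0, -55, 0], [0, 0, -70, 0], [0, 0, -70, 0], [0, 0, -70, 0]]

```text
t: 62.7
tcp_pos: [0.4632, -0.0111, 0.143]
eef_rot: [-0.121, 0.993, 0.0, -0.0]
ft_force: [0.3, -0.2, -1.7]
gripper_width: 0.184
grip_force: 55.0
```

```bash
python3 -c "
from h import *
C=(.641,.148);Y=14.2
st()
p=snap('scene');save(p,'s6.png')
def bx(x,y):
    t=np.radians(Y);d=np.array([x-C[0],y-C[1]]);return d@[np.cos(t),np.sin(t)],d@[-np.sin(t),np.cos(t)]
w=cloud(p);t=np.radians(Y);D=w[...,:2]-C;bxx=D@[np.cos(t),np.sin(t)];byy=D@[-np.sin(t),np.cos(t)]
for k in (-.111,-.006,.1):
    m=(abs(byy-k)<.0515)&(abs(bxx)<.075)&(w[...,2]>.05)&(w[...,2]<.08);q=np.c_[bxx[m],byy[m],w[...,2][m]]
    print(k,rect(q),np.percentile(q[:,2],[3,50,97]).round(4))
plan((.4605,-.002,.14,54),(.4605,.0108,.14,4.3),(.4605,.0108,.0325,4.3))"
```

```text
t 62.7 tcp [ 0.4632 -0.0111  0.143 ] rot
 [[-0.971 -0.24  -0.001]
 [-0.24   0.971  0.   ]
 [ 0.001  0.    -1.   ]] j [ 0.67  0.26 -0.88  2.09  0.25  0.9   1.46] w 0.18416469147436665 54.95710909366608 F [ 0.3 -0.2 -1.7]
-0.111 (array([   0.4, -113.9]), array([93.8, 93.6]), 89.1, 822) [0.0531 0.0623 0.0715]
-0.006 (array([ 0. , -7.3]), array([92.6, 96.5]), 0.4, 682) [0.0532 0.0636 0.0715]
0.1 (array([-1.3, 95.9]), array([93. , 94.7]), 0.2, 570) [0.0529 0.0626 0.0715]
t 62.8 cur [ 4.630000e-01 -1.100000e-02  1.428000e-01  1.038772e+02]
  leg mm/deg [0.3, 9.4, 2.8, 49.9]
  leg mm/deg [7.5, 10.4, 0.0, 49.7]
  leg mm/deg [0.0, 0.0, 107.5, -0.0]
```

View pics/s6.png

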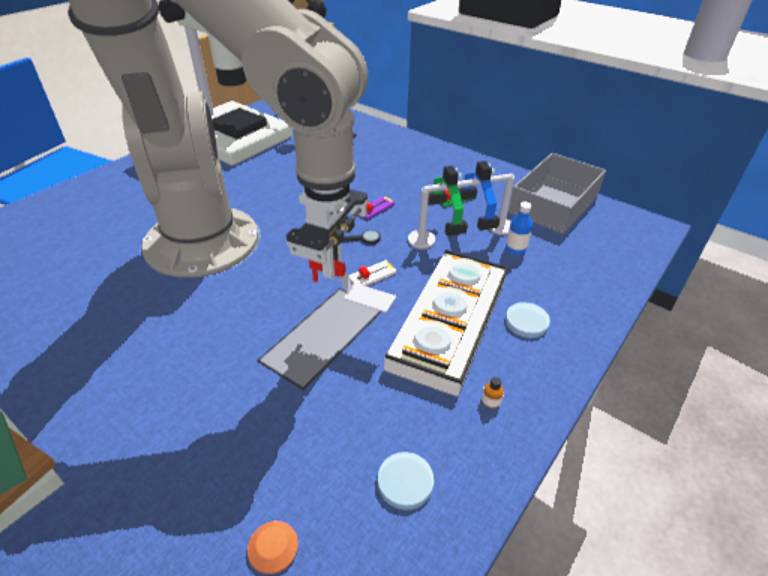

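All three trays lie level on the panel at (465,270), (450,302) and (433,340). The lifter goes back on its mat now.

Call:
servo_tool:
  targets:
    - [[0, 1, 0, 6], [0, 3, 1, 15], [0, 5, 2, 24], [0, 7, 3, 33], [0, 8, 3, 42], [0, 9, 3, 50]]

```text
t: 63.5
tcp_pos: [0.4609, -0.0021, 0.1397]
eef_rot: [0.312, 0.95, -0.0, -0.001]
ft_force: [0.2, -0.9, -1.9]
gripper_width: 0.187
grip_force: 55.0
```

Call:
servo_tool:
  targets:
    - [[1, 1, 0, 9], [2, 3, 0, 18], [4, 6, 0, 27], [6, 8, 0, 36], [7, 10, 0, 44], [8, 10, 0, 49], [8, 10, 0, 50], [8, 10, 0, 50], [8, 10, 0, 50]]

```text
t: 64.62
tcp_pos: [0.4607, 0.0105, 0.1403]
eef_rot: [0.682, 0.731, -0.0, -0.0]
ft_force: [-0.6, -0.3, -2.4]
gripper_width: 0.188
grip_force: 55.0
```

```bash
python3 -c "
from h import *
st();plan((.4605,.0108,.0325,4.3))"
```

```text
t 64.62 tcp [0.4607 0.0105 0.1403] rot
 [[-0.069  0.998 -0.   ]
 [ 0.998  0.069  0.   ]
 [ 0.    -0.    -1.   ]] j [ 0.39  0.2  -0.61  2.11  0.15  0.87 -0.24] w 0.18813423421240622 54.957146644592285 F [-0.6 -0.3 -2.4]
t 64.6 cur [0.4607 0.0105 0.1403 3.9471]
  leg mm/deg [0.3, -0.1, 107.8, -0.4]
```

Call:
servo_tool:
  targets:
    - [[0, 0, 20, 0], [0, 0, 50, 0], [0, 0, 75, 0], [0, 0, 93, 0], [0, 0, 102, 0], [0, 0, 106, 0], [0, 0, 108, 0], [0, 0, 108, 0], [0, 0, 108, 0]]

```text
t: 65.75
tcp_pos: [0.461, 0.0105, 0.0329]
eef_rot: [0.683, 0.731, 0.0, 0.0]
ft_force: [0.0, -0.0, -1.4]
gripper_width: 0.189
grip_force: 55.0
```

Call:
servo_tool:
  targets:
    - [[0, 0, 0, 0], [0, 0, 0, 0], [0, 0, 0, 0], [0, 0, 0, 0], [0, 0, 0, 0]]
  fingers: -0.1

```text
t: 66.38
tcp_pos: [0.4608, 0.0106, 0.0325]
eef_rot: [0.683, 0.731, 0.0, 0.0]
ft_force: [-0.3, 0.4, -0.7]
gripper_width: 0.451
grip_force: 0.0
```

Call:
servo_tool:
  targets:
    - [[0, 0, -5, 0], [0, 0, -25, 0], [0, 0, -60, 0], [0, 0, -90, 0], [0, 0, -110, 0], [0, 0, -120, 0], [0, 0, -120, 0]]

```text
t: 67.25
tcp_pos: [0.4609, 0.0104, 0.1528]
eef_rot: [0.683, 0.731, 0.0, 0.0]
ft_force: [0.5, 0.1, 0.5]
gripper_width: 0.454
grip_force: 0.0
```

```bash
cat >> h.py <<'E'
def knob(p):
    w=cloud(p);hsv=cv2.cvtColor(p['image'],cv2.COLOR_RGB2HSV);H,S,V=[hsv[...,i].astype(int) for i in range(3)]
    m=(w[...,0]>.36)&(w[...,0]<.5)&(w[...,1]>.095)&(w[...,1]<.25)
    k=w[m&((H<8)|(H>172))&(S>150)&(w[...,2]>.02)];y=w[m&(H>20)&(H<35)&(S>120)]
    b=w[m&(w[...,2]>.006)&(V>140)&(w[...,2]<.018)]
    print('knob',rect(k),np.median(k,0).round(4),'yellow',rect(y) if len(y)>3 else '','base',rect(b))
E
python3 -c "
from h import *
st();
for n in ('wrist','top','scene'): knob(snap(n))
trays({})
plan((.4145,.1335,.11,72.3),(.4145,.1335,.018,72.3))"
```

```text
t 67.25 tcp [0.4609 0.0104 0.1528] rot
 [[-0.067  0.998  0.001]
 [ 0.998  0.067 -0.   ]
 [-0.     0.001 -1.   ]] j [ 0.4   0.19 -0.62  2.09  0.14  0.9  -0.23] w 0.45413389999287485 0.0 F [0.5 0.1 0.5]
knob (array([415.6, 139.9]), array([15.3, 24.7]), 73.5, 480) [0.4155 0.1394 0.034 ] yellow  base (array([418.8, 150.9]), array([83.4, 44.2]), 71.6, 2975)
knob (array([414.5, 140.7]), array([13.5, 21.5]), 72.0, 34) [0.4137 0.1413 0.0311] yellow (array([436.2, 208. ]), array([ 4.4, 24.1]), 73.7, 12) base (array([434.2, 167.2]), array([138.1, 121.1]), 85.0, 378)
knob (array([419. , 135.4]), array([11.1, 22.1]), 75.1, 28) [0.421  0.1337 0.0297] yellow  base (array([425. , 157.8]), array([106.4,  46.7]), 72.6, 228)
top handle [455.1  51.9] [17.9 13.2] 32.2 24 [0.456 0.051 0.063]
scene handle [464.5  19.1] [18.6 70.7] 6.0 149 [0.468 0.017 0.06 ]
scene blade [460.8 -90.3] [111.6 163.2] 3.3 1083
t 67.5 cur [0.4603 0.0106 0.1518 3.8872]
  leg mm/deg [125.7, -37.4, 41.8, -68.4]
  leg mm/deg [0.0, 0.0, 92.0, -0.0]
```

Call:
servo_tool:
  targets:
    - [[15, -4, 0, -8], [35, -9, 0, -17], [58, -15, 0, -27], [80, -21, 5, -37], [100, -27, 15, -46], [116, -31, 25, -55], [127, -34, 35, -63], [131, -35, 42, -68.5], [131, -35, 42, -68.5], [131, -35, 42, -68.5]]

```text
t: 68.75
tcp_pos: [0.417, 0.1387, 0.1105]
eef_rot: [0.154, 0.988, 0.0, -0.0]
ft_force: [0.5, -0.3, -0.1]
gripper_width: 0.448
grip_force: 0.0
```

```bash
python3 -c "
from h import *
st();knob(snap('wrist'));plan((.416,.139,.018,72.4))
plan((.416+.059*.302,.139+.059*.953,.018,72.4))"
```

```text
t 68.75 tcp [0.417  0.1387 0.1105] rot
 [[-0.952  0.305 -0.   ]
 [ 0.305  0.952  0.   ]
 [ 0.     0.    -1.   ]] j [ 0.31  0.26 -0.87  2.17  0.28  0.82  0.53] w 0.44780118287449483 0.0 F [ 0.5 -0.3 -0.1]
knob (array([400.6, 137.4]), array([53.7, 22.1]), 11.6, 417) [0.4136 0.1401 0.0342] yellow (array([410.8, 168.9]), array([104.1,  28.3]), 54.8, 793) base (array([422. , 160.5]), array([104.8,  44.3]), 71.5, 4095)
t 68.8 cur [ 0.4171  0.1387  0.1106 72.2478]
  leg mm/deg [1.2, -0.0, 92.6, -0.2]
t 68.8 cur [ 0.4171  0.1387  0.1106 72.2478]
  leg mm/deg [1.3, 58.9, 92.6, -0.2]
```

Call:
servo_tool:
  targets:
    - [[1, 0, 20, 0], [1, 0, 45, 0], [1, 0, 68, 0], [1, 0, 84, 0], [1, 0, 91, 0], [1, 0, 92, 0], [1, 0, 92, 0]]

```text
t: 69.68
tcp_pos: [0.4164, 0.1393, 0.0191]
eef_rot: [0.153, 0.988, 0.0, 0.0]
ft_force: [-0.3, -0.0, -0.6]
gripper_width: 0.45
grip_force: 0.0
```

Call:
servo_tool:
  targets:
    - [[0, 0, 0, 0], [0, 0, 0, 0], [0, 0, 0, 0], [0, 0, 0, 0], [0, 0, 0, 0]]
  fingers: -1
  squeeze: 8

```text
t: 70.3
tcp_pos: [0.4161, 0.1392, 0.0186]
eef_rot: [0.153, 0.988, 0.0, 0.0]
ft_force: [-1.4, -0.2, 5.9]
gripper_width: 0.173
grip_force: 8.0
```

Call:
servo_tool:
  targets:
    - [[0, 3, 0, 0], [0, 9, 0, 0], [0, 17, 0, 0], [0, 26, 0, 0], [0, 35, 0, 0], [0, 43, 0, 0], [0, 50, 0, 0], [0, 56, 0, 0], [0, 59, 0, 0], [0, 60, 0, 0], [0, 60, 0, 0]]

```text
t: 71.68
tcp_pos: [0.4334, 0.1936, 0.018]
eef_rot: [0.154, 0.988, -0.003, -0.001]
ft_force: [-0.4, -16.9, 11.3]
gripper_width: 0.264
grip_force: 8.0
```

```bash
python3 -c "
from h import *
st();knob(snap('top'))"
```

```text
t 71.67 tcp [0.4334 0.1936 0.018 ] rot
 [[-0.953  0.304 -0.002]
 [ 0.304  0.953 -0.005]
 [ 0.001 -0.005 -1.   ]] j [ 0.06  0.48 -0.74  2.16  0.51  0.69  0.24] w 0.26424466292069104 7.971775531768799 F [ -0.4 -16.9  11.3]
knob (array([0., 0.]), array([0., 0.]), 0.0, 0) [nan nan nan] yellow  base (array([0., 0.]), array([0., 0.]), 0.0, 0)
  return _methods._mean(a, axis=axis, dtype=dtype,
  ret = um.true_divide(
```

Call:
servo_tool:
  targets:
    - [[0, -2, 0, 0], [0, -4, 0, 0], [0, -4, 0, 0], [0, -4, 0, 0], [0, -4, 0, 0]]
  fingers: -0.1

```text
t: 72.35
tcp_pos: [0.433, 0.1927, 0.0185]
eef_rot: [0.153, 0.988, 0.0, -0.0]
ft_force: [0.2, 0.7, 0.3]
gripper_width: 0.453
grip_force: 0.0
```

Call:
servo_tool:
  targets:
    - [[0, 0, -10, 0], [0, 0, -40, 0], [0, 0, -80, 0], [0, 0, -120, 0], [0, 0, -150, 0], [0, 0, -150, 0], [0, -60, -150, 0], [0, -120, -150, 0], [0, -170, -150, 0], [0, -170, -150, 0], [0, -170, -150, 0]]

```text
t: 73.72
tcp_pos: [0.3816, 0.0308, 0.1685]
eef_rot: [0.153, 0.988, 0.0, 0.0]
ft_force: [0.0, -0.3, -0.3]
gripper_width: 0.446
grip_force: 0.0
```

```bash
python3 -c "
from h import *
st();p=snap('scene');knob(p);save(p,'s7.png');p=snap('wrist');knob(p);p=snap('top');knob(p);trays({})
w=cloud(p)
q=w[(w[...,2]>.185)&(w[...,2]<.215)&(w[...,1]>.3)&(w[...,0]<.6)];print(rect(q))"
```

```text
t 73.72 tcp [0.3816 0.0308 0.1685] rot
 [[-0.953  0.303  0.   ]
 [ 0.303  0.953  0.   ]
 [-0.     0.    -1.   ]] j [ 0.6   0.03 -0.84  2.22  0.03  0.91  1.01] w 0.44617523566714995 0.0 F [ 0.  -0.3 -0.3]
knob (array([434.5, 185.6]), array([15. , 24.4]), 78.9, 31) [0.437  0.1829 0.0289] yellow (array([443.6, 202.7]), array([ 1.2, 10.2]), 85.4, 4) base (array([423.2, 158.3]), array([106.1,  46.8]), 72.8, 231)
knob (array([430.4, 189. ]), array([13.3, 24. ]), 70.5, 270) [0.43   0.1888 0.0342] yellow (array([437.5, 206.2]), array([ 6.2, 29.2]), 72.4, 83) base (array([422.1, 160.3]), array([105.4,  44.4]), 71.5, 2869)
knob (array([430.6, 188.8]), array([11.6, 22.9]), 81.8, 31) [0.43   0.1888 0.0322] yellow (array([436.5, 207.9]), array([ 4.3, 23.2]), 72.7, 12) base (array([437.1, 179.5]), array([133.2,  98.3]), 10.9, 257)
scene handle [464.2  19.7] [16.9 72.4] 3.0 152 [0.468 0.015 0.061]
scene blade [461.2 -90.2] [109.4 164.6] 3.3 811
(array([495.2, 429.9]), array([116.1,  39.3]), 54.6, 304)
```

View pics/s7.png

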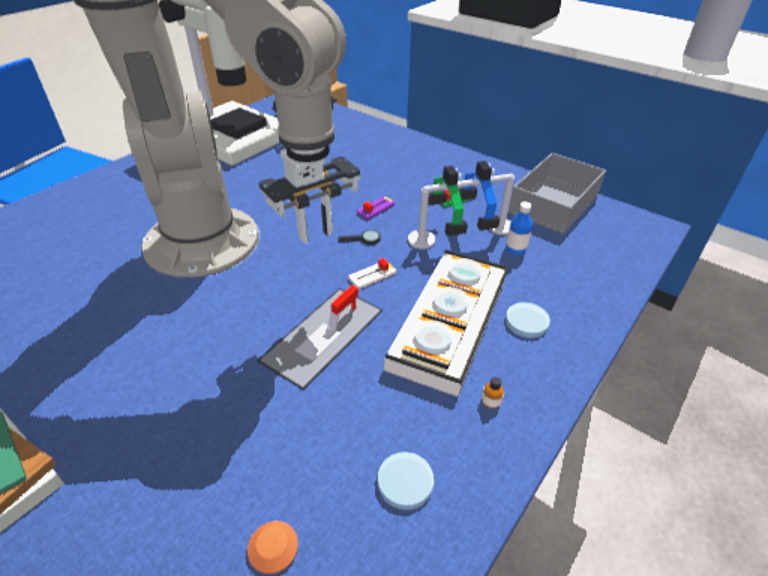

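The final view shows everything in place:
- **Dimmer:** the knob is against its stop at (384,266), about 30 mm past the base centre.
- **Trays:** all three are on the panel around (450,305).
- **Headbands:** both hang on the bar.
- **Lifter:** it is flat on its mat at (330,325).

I'm handing in.

```bash
python3 -c "
from h import *
print(robot.sign_off())"
```

```text
the job is handed in; nothing more can be done
None
```

I handed the job in at about 74 s on the robot's clock with all parts done by my last camera checks: both headbands on the bar, three trays on the lit panel, dimmer at its stop, lifter flat on its mat. The sign-off gave no verdict.

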